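# Thermal check of an open engine control module

## Task

The open engine control module is ready for a thermal check. Squeeze open the clip-on temperature logger parked on the parts tray's wall, and release it upright and pushed fully home near the middle of the housing's plain long wall, the one opposite the plugs; either side of it may face out. Then lift the pocket thermal imager out of its charging stand, carry it over the housing wall and the tall parts without touching the module, and finish with the program still holding it there motionless, lens straight down over the middle of the largest chip, square to that chip and about 12 mm above it, with nothing else on the bench disturbed.

Things in the scene. Friction and masses are not known exactly. Their poses are not given: they have to be found in the camera images.
- module: Open engine control module, fixed: die-cast aluminium tray 160 (x) x 190 (y) mm, rim 40 mm above the bench, walls 4 mm. Origin: centre of its underside, z up, x from the plain wall to the three black plugs (45 mm beyond the +x wall, 40 mm high). Ears 20 mm wide at both y ends, 28 mm high. The board's top is 24 mm below the rim; its tallest parts (capacitor cans) end 3 mm below the rim.
- wall (a point): Middle of the top of the housing's plain wall (4 mm thick, 190 mm long, the module's -x side), 40 mm above the bench; axes as the module's: x across the wall towards the inside, y along it, z up. Clear for 70 mm either way along y: inside, nothing within 20 mm of it stands over 10 mm above the board.
- processor (a point): Centre of the top of the largest chip, the square black processor, 28 x 28 mm, 3.5 mm thick, its top 19.5 mm above the bench and 20.5 mm below the rim; axes as the module's, parallel to the chip's sides. No part higher than 9 mm over the board lies within 38 mm of it.
- clip: Clip-on temperature logger, 47 g, loose, 30 mm wide (y). Origin: middle of the throat roof, where the middle of a 4 mm wall's top sits when fully home; z up, y along the wall, x across it from box to lever. White box: x -18 to -2, z 0 to 46 mm, flat sides. Fixed jaw: x -8 to -2, z -18 to 2 mm. Bridge over the throat to x = 9 mm, 8 mm high. Starts clipped upright on the tray's -x wall.
- lever (a joint): Turn of the logger's sprung lever in rad: 0 clamped on a 4 mm wall (about 6 N), +0.5 squeezed fully open, -0.23 shut on nothing. Fully open, the throat for the wall runs from the clip's x = -2 to 11 mm; the fixed jaw reaches 18 mm below the throat roof, the lever's tip 12 to 16 mm; jaws and throat are smooth nylon and square themselves on the wall when released.
- tray: Open grey parts tray, fixed, 90 (x) x 130 (y) x 50 mm high, walls 4 mm. Origin: centre of its underside, z up. The logger is parked on its -x wall, box outside and lever inside.
- imager: Pocket thermal imager, 130 g, loose, upright in its stand, lens down. Origin: centre of the lens face, its lowest point; z up through the body. Round black lens barrel to z = 36 mm, 25 mm across at most; above it a grey rectangular body 26 (x) x 36 (y) mm, z = 34 to 120 mm, screen on its +x side. In the stand it can be gripped between z = 62 and 120 mm.
- stand: Black charging stand, fixed: base plate 80 (x) x 90 (y) x 8 mm, upright pocket 38 x 48 mm, 70 mm high, 2 mm play round the imager, whose lens face hangs 10 mm above the bench and whose x, y axes are the stand's at the start. The imager lifts straight out; 60 mm clears it. Origin: centre of its underside, z up.
- relay: Small black relay cube, 28 mm, lying loose in the parts tray; leave alone. Origin: centre of its underside.
- screwdriver: Screwdriver 170 mm long lying on the bench between the robot and the module; leave alone. Origin near its middle, underside.
- spool: Reel, 54 mm across and 40 mm high, standing on the bench beyond the module; leave alone. Origin: centre of its underside.
- jar: Amber jar with black cap, 48 mm across and 50 mm high, beyond the module; leave alone. Origin: centre of its underside.
- meter: Hand-held multimeter 75 x 150 x 39 mm lying on the robot's right; leave alone. Origin: centre of its underside.
- cover: The module's finned cover plate, 150 x 185 x 12 mm, lying on the robot's left; leave alone. Origin: centre of its underside.
- thumb (a point): Middle of the outer face of the logger's black thumb plate, 26 mm wide, hinged at the clip's x = 10, z = 8 mm and rising to z = 40. On a 4 mm wall it leans out (top at x = 29 mm; 47 mm over all). Pinch it against the box at the clip's z = 25 to 33 mm: about 10 N opens it fully to a stop, where it stands parallel to the box, outer face at x = 14 mm (32 mm over all); more force does no harm.
Not all that is in view belongs to the job. What is shaped like the imager but turquoise is not meant.

How it is judged:
On the way:
1. the logger is clipped fully home on the plain wall and let go (x of clip in the frame of wall between -0.003 and 0.003 m and y of clip in the frame of wall between -0.06 and 0.06 m and z of clip in the frame of wall between -0.003 and 0.004 m and value of joint lever between -0.08 and 0.1 rad and angle between clip's own z axis and vertical below 0.12 rad and contact force between the fingers and clip below 0.1 N), for 0.3 s.
At the end, for the whole second after the job is handed in: Logger clamped, let go, upright within 7 deg, fully home within 4 mm, within 60 mm of the plain wall's middle. Imager held still in the fingers, touching nothing else, lens down within 7 deg, 4 to 22 mm above the processor, within 7 mm of its centre, square within 8 deg (all of step 1 and contact force between the arm and clip below 0.1 N and horizontal distance between imager and processor below 0.007 m and z of imager in the frame of processor between 0.004 and 0.022 m and angle between imager's own z axis and vertical below 0.12 rad and (angle between the x axis of imager and the x axis of module, either way round below 0.15 rad or angle between the x axis of imager and the y axis of module, either way round below 0.15 rad) and contact force between the fingers and imager above 0.8 N and contact force between imager and module below 0.05 N and contact force between imager and clip below 0.05 N and linear speed of imager below 0.02 m/s); the arm keeps its last pose, push and grip.
It fails at once if the imager touches the module (over 0.5 N) (contact force between imager and module above 0.5 N).
It fails at once if something else on the bench is moved more than 30 mm (distance of any of relay, screwdriver, spool, jar, meter, cover from where it was at the start of the episode above 0.03 m).
It also fails if it takes over 53 s, if anything falls off the work surface, if the arm or the gripper's body presses on something with over 40 N, if the wrist force passes 120 N, or if a joint passes its speed limit or range.

## Robot

A 7-joint arm with a two-finger parallel gripper is mounted at the origin on the work surface. World frame = base frame: x ahead of the robot, y to its left, z up, the work surface at z = 0. Lengths are in m, angles in rad, forces in N, time in s.
With the tool pointing down it reaches from about 0.425 to 0.925 m from the base axis. Payload 6.8 kg.
Tool frame: the origin (TCP) lies midway between the tips of the shut fingers; the grasp point (between the pads) lies 19 mm behind it; z points along the fingers, y is the direction in which the jaws open and shut (so a half turn about z gives the same grasp; the last joint's range is limited). The gripper opens to 88 mm and grips with 3 to 60 N. Pads are 20 mm wide; open, the fingers measure 115 mm over their backs; the gripper's body (75 mm by 178 mm) begins 61 mm behind the grasp point.
Start: joints at [-1.432, 0.477, 0.022, 1.555, -0.011, 1.109, -0.083], TCP at [0.165, 0.655, 0.223] pointing down, gripper open.
Joint ranges: [-2.96, 2.96], [-0.34, 2.1], [-1.41, 1.46], [0.24, 2.44], [-1.37, 4.51], [0.17, 1.92], [-2.96, 2.96]. Speed limits (rad/s): [2.39, 2.39, 3.14, 3.14, 3.14, 3.14, 3.14].

## Interface

Orientations are given as [roll, pitch, yaw] about the fixed x, y, z axes, in that order (R = Rz(yaw) Ry(pitch) Rx(roll)).
In Python, from workcell import ctrl gives the robot as it stands.
- The arm moves only by the tool send_rows, never from a script. Its arguments are lists of equal length, an entry for each row: "xyz": the shift along the tool's x, y, z in mm, a list of three; "yaw": the turn about the tool's z in rad; "gripper": the closure, from 0 (fully open) to 1 (shut). A call has 1 to 20 rows; each row shifts and turns the commanded pose from where the row before left it, along the tool's axes as they then stand; what a row does not reach is not made up. A row lasts 1/10 s, in which the tool goes at most 50 mm and 8.59 degrees, less where a joint would pass 70% of its speed; a pose out of reach is approached as far as the arm can. A call with a gripper value outside its range is refused whole. The fingers move at their own pace and stop on an object; "squeeze" is the grip in N (left out, the last holds). Time passes only in rows, so rows that do not move let the fingers close. It gives the time, the measured TCP pose, the force and the opening at its end, in the units of the state.
- ctrl.sense(): the state, without advancing time (a new reading comes with each control period).
- ctrl.capture(name): name is "scene" or "side" or "wrist"; returns a dict with "image" (480x640x3 uint8, red, green, blue), "z_map" (480x640 float32, m along the optical axis (not along the pixel's ray), 0 where there is no reading), "mtx" (3x3 intrinsics, pixels), "distortion" ([k1, k2, p1, p2, k3] as OpenCV has them; the pictures are not rectified), "rvec" (rotation vector, rad) and "tvec" (3), from world to camera coordinates, as OpenCV has them. Camera axes: x right, y down, z forward; pixel columns grow to the right and rows downward; lengths in m; the calibration is good to about 2 mm. A picture is of the moment at which its call begins.
- ctrl.close_job(): hands the job in, once; it reports no verdict.
The state is a dict: "t": time; "joint_positions": joint angles; "joint_velocities": joint speeds; "joint_efforts": joint torques, N m; "position": TCP position; "orientation": TCP orientation; "wrist_force": force on the tool from outside, world axes, zero at the start; "wrist_torque": the same for the moment, N m; "gripper_width": finger opening in m.
Only numpy, scipy, OpenCV 4.12 (cv2) and the standard library are available. Lean on these libraries where they do the work, as an engineer would, in place of code of your own. Each camera call takes 0.05 s, during which the arm holds its last target.

## Working session

There is one attempt and no reset: what is moved stays moved. The work goes in short steps, Python scripts to look and compute and a tool call to move; the robot and the scene stay as the last step left them, time stands still between calls to the robot, and variables do not carry over. Pictures are saved under pics/ and viewed, and the job is handed in when it is done.

Besides the shell and the picture viewer there is one more tool, called after "Call:" as name(argument=value, ...), one argument or row to a line, values as JSON. send_rows: Moves the arm, as the interface text tells. Its arguments: {"type":"object","properties":{"xyz":{"type":"array"},"yaw":{"type":"array"},"gripper":{"type":"array"},"squeeze":{"type":"number"}},"required":["xyz","yaw","gripper"]}

```bash
ls; mkdir -p pics; python3 - <<'E'
from workcell import ctrl
import cv2, numpy as np, pickle
print(ctrl.sense())
for n in ("scene","side","wrist"):
    c=ctrl.capture(n); cv2.imwrite(f"pics/{n}0.png",c["image"][:,:,::-1]); pickle.dump(c,open(f"{n}0.pkl","wb"))
    R=cv2.Rodrigues(np.array(c["rvec"]))[0]; print(n,c["mtx"],c["distortion"],(-R.T@np.array(c["tvec"]).ravel()).round(3))
E
```

```text
pics
{'t': 0.0, 'joint_positions': array([-1.43211357,  0.47782309,  0.02232694,  1.556444  , -0.01148621,
        1.10930075, -0.08308289]), 'joint_velocities': array([ 1.56251929e-03,  2.38180426e-05,  9.52398642e-05,  1.54384892e-03,
        1.08812399e-03,  2.07173562e-04, -5.96411674e-04]), 'joint_efforts': array([-1.07272284e-03, -5.82864404e+01,  1.53386481e+00, -2.72601110e+01,
       -5.43962710e-02,  1.71245949e-02,  1.69320201e-04]), 'position': array([0.16475628, 0.65395873, 0.22166923]), 'orientation': array([-3.13975122e+00,  1.44527174e-04,  2.89486633e+00]), 'wrist_force': array([ 0.0439117 , -0.03153061, -0.21157092]), 'wrist_torque': array([ 0.01443998, -0.02835532,  0.00104172]), 'gripper_width': 0.0881477129017468}
scene [[624.85108786   0.         314.78632423]
 [  0.         624.85108786 233.90722127]
 [  0.           0.           1.        ]] [0.00306422 0.         0.         0.         0.        ] [ 1.636 -0.298  1.028]
side [[515.60219644   0.         328.08532205]
 [  0.         515.60219644 242.08537923]
 [  0.           0.           1.        ]] [-0.14685888  0.          0.          0.          0.        ] [0.466 0.726 0.9  ]
wrist [[405.76753746   0.         325.94331739]
 [  0.         405.76753746 231.71240031]
 [  0.           0.           1.        ]] [-0.05797189  0.          0.          0.          0.        ] [0.102 0.671 0.384]
```

View pics/scene0.png

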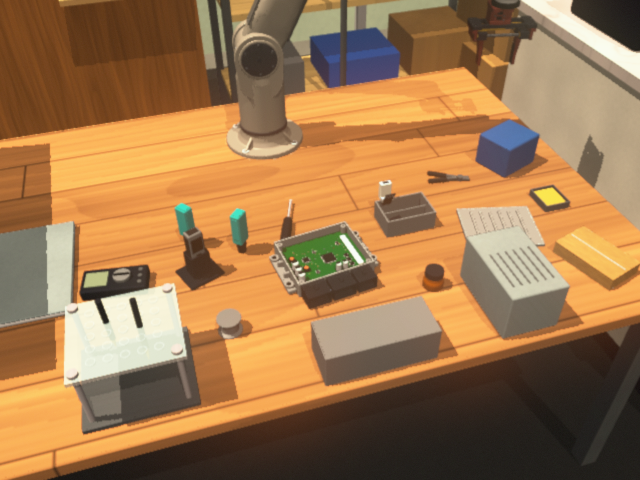

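View pics/side0.png

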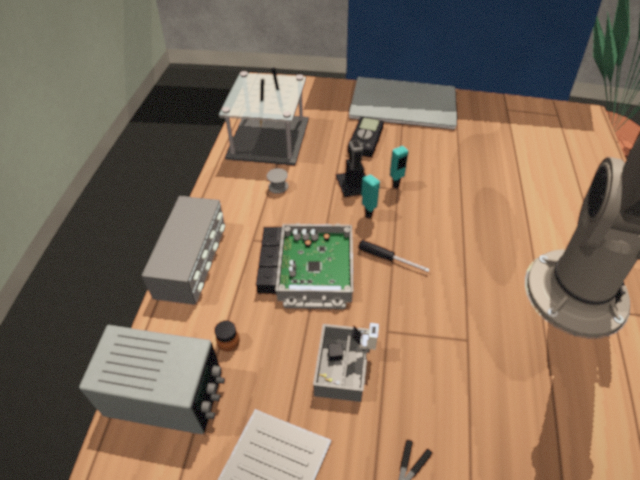

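View pics/wrist0.png

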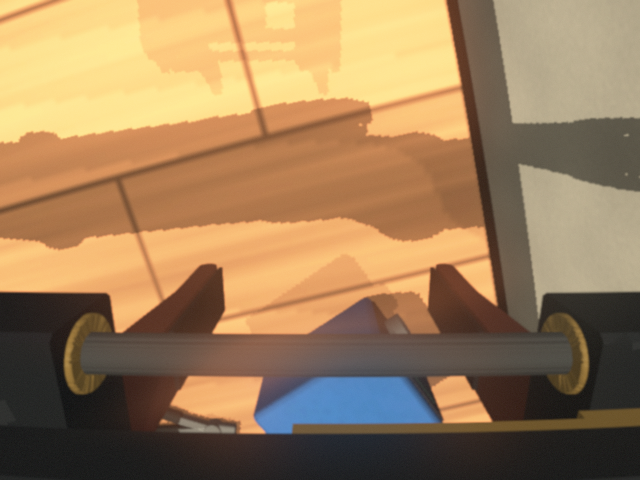

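```bash
cat > h.py <<'E'
import cv2, numpy as np, pickle
def load(n): return pickle.load(open(n+".pkl","rb"))
def RT(c): return cv2.Rodrigues(np.array(c["rvec"],float))[0], np.array(c["tvec"],float).ravel()
def cloud(c):
    h,w=c["z_map"].shape
    vv,uu=np.mgrid[:h,:w]; p=np.stack([uu,vv],-1).reshape(-1,1,2).astype(np.float64)
    n=cv2.undistortPoints(p,c["mtx"],c["distortion"]).reshape(-1,2)
    z=c["z_map"].reshape(-1,1).astype(float); P=np.hstack([n*z,z]); R,t=RT(c)
    W=(P-t)@R; W[z[:,0]==0]=np.nan; return W.reshape(h,w,3)
def plane(c,uv,h):
    n=cv2.undistortPoints(np.array(uv,float).reshape(-1,1,2),c["mtx"],c["distortion"]).reshape(-1,2)
    R,t=RT(c); d=np.hstack([n,np.ones((len(n),1))])@R; o=-R.T@t
    return o+d*((h-o[2])/d[:,2])[:,None]
def proj(c,P): return cv2.projectPoints(np.array(P,float).reshape(-1,1,3),np.array(c["rvec"],float),np.array(c["tvec"],float),c["mtx"],c["distortion"])[0].reshape(-1,2)
def zoom(c,u0,v0,u1,v1,f,name,pts=None,grid=0):
    im=np.ascontiguousarray(cv2.resize(c["image"][v0:v1,u0:u1,::-1],None,fx=f,fy=f,interpolation=cv2.INTER_CUBIC))
    if pts is not None:
        for p in pts: cv2.circle(im,(int((p[0]-u0+.5)*f),int((p[1]-v0+.5)*f)),3,(255,0,255),1)
    cv2.imwrite("pics/"+name,im)
E
python3 - <<'E'
from h import *
s=load("scene0"); d=load("side0")
zoom(s,160,165,460,330,2.6,"z1.png"); zoom(d,230,120,420,410,2.05,"z2.png")
for n in("scene0","side0"):
    W=cloud(load(n)); z=W[...,2]
    ok=(W[...,0]>.4)&(W[...,0]<.95)&(abs(W[...,1])<.5)
    print(n,np.nanmedian(z[ok&(abs(z)<.01)]), np.isnan(z).mean())
E
```

```text
scene0 0.0001226994176629729 0.010856119791666667
side0 -0.0015945751832212576 0.0040885416666666665
```

View pics/z1.png

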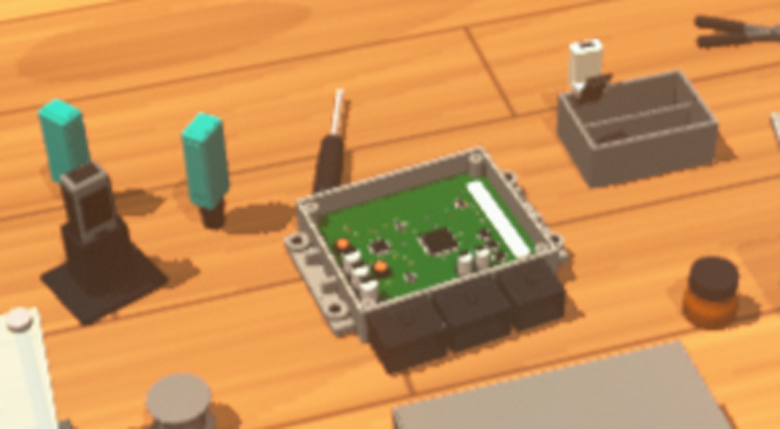

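View pics/z2.png

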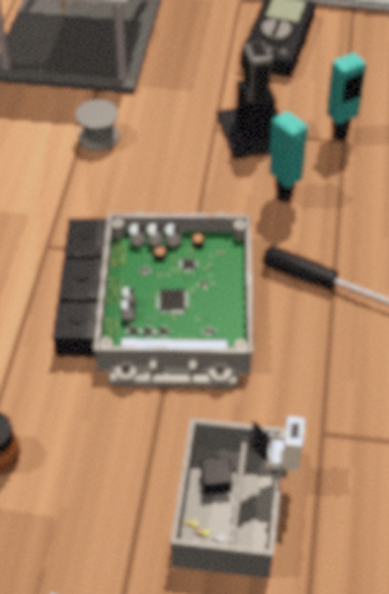

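```bash
python3 - <<'E'
from h import *
s=load("scene0"); d=load("side0")
# corner picks (rim outer) via depth: module rim points z .037-.043
for n in("scene0","side0"):
    c=load(n);W=cloud(c);z=W[...,2];x=W[...,0];y=W[...,1]
    m=(x>.5)&(x<1.0)&(y>-.5)&(y<.5)&(z>.006)
    img=np.zeros(z.shape,np.uint8);img[m]=255
    k,l,st,ce=cv2.connectedComponentsWithStats(img)
    for i in range(1,k):
        if st[i,4]>60:
            q=W[l==i]; print(n,i,st[i],"mean",np.nanmean(q,0).round(3),"max z",np.nanmax(q[:,2]).round(3),"x",np.nanpercentile(q[:,0],[1,99]).round(3),"y",np.nanpercentile(q[:,1],[1,99]).round(3))
    # green board
    hsv=cv2.cvtColor(c["image"],cv2.COLOR_RGB2HSV)
    g=((hsv[...,0]>45)&(hsv[...,0]<75)&(hsv[...,1]>120)).astype(np.uint8)*255
    k,l,st,ce=cv2.connectedComponentsWithStats(g);i=1+np.argmax(st[1:,4]);print("green",st[i],ce[i],np.nanmedian(W[l==i],0))
E
```

```text
scene0 1 [380 201  56  35 917] mean [0.541 0.244 0.03 ] max z 0.054 x [0.501 0.553] y [0.182 0.313]
scene0 3 [ 457  207  113  131 9085] mean [0.831 0.347 0.088] max z 0.132 x [0.531 0.932] y [0.29  0.484]
scene0 8 [231 214  14  38 292] mean [ 0.505 -0.175  0.077] max z 0.124 x [0.5   0.513] y [-0.188 -0.162]
scene0 12 [ 269  221  109   87 6032] mean [0.613 0.002 0.024] max z 0.049 x [0.506 0.722] y [-0.107  0.116]
scene0 15 [ 175  226   50   63 1463] mean [ 0.55  -0.283  0.055] max z 0.136 x [0.515 0.583] y [-0.327 -0.236]
scene0 22 [422 263  22  28 493] mean [0.745 0.218 0.036] max z 0.055 x [0.719 0.761] y [0.2   0.242]
scene0 23 [   90   264   111   163 12703] mean [ 0.8   -0.42   0.092] max z 0.216 x [0.512 0.9  ] y [-0.498 -0.336]
scene0 44 [ 310  295  132   90 7799] mean [0.899 0.019 0.069] max z 0.092 x [0.832 0.932] y [-0.093  0.144]
scene0 52 [216 308  26  30 550] mean [ 0.736 -0.245  0.033] max z 0.046 x [0.706 0.757] y [-0.27  -0.221]
green [ 284  233   72   46 1273] [319.00942655 253.59858602] [ 5.66701023e-01 -2.82119142e-04  1.58096868e-02]
side0 1 [ 219   67   88   97 
[... 415 characters left out ...]
 224   97   85 7285] mean [0.607 0.022 0.021] max z 0.043 x [0.507 0.713] y [-0.088  0.125]
side0 14 [214 320  26  31 595] mean [0.732 0.234 0.037] max z 0.052 x [0.712 0.755] y [0.208 0.25 ]
side0 15 [   80   325   145   109 11524] mean [0.812 0.377 0.105] max z 0.129 x [0.716 0.925] y [0.299 0.426]
side0 16 [314 324  34  74 829] mean [0.529 0.254 0.033] max z 0.052 x [0.5   0.547] y [0.187 0.318]
side0 17 [328 343  15  19 240] mean [0.518 0.23  0.021] max z 0.028 x [0.504 0.533] y [0.212 0.244]
side0 29 [ 221  409  111   71 3286] mean [0.596 0.435 0.008] max z 0.015 x [0.512 0.673] y [0.37  0.491]
green [331 234  17   7  42] [338.33333333 235.92857143] [ 0.5515165  -0.07776477  0.01317709]
```

Call:
send_rows(
  xyz=[
    [0, 0, -40],
    [0, 0, -40],
    [-30, -22, 0],
    [-30, -22, 0],
    [-30, -22, 0],
    [-30, -22, 0],
    [-30, -22, 0],
    [-30, -22, 0],
    [-30, -22, 0],
    [-30, -22, 0],
    [-30, -22, 0],
    [-30, -22, 0],
    [-30, -22, 0],
    [-30, -22, 0],
    [-30, -22, 0],
    [-30, -22, 0],
  ],
  yaw=[0, 0, 0, 0, 0, 0, 0, 0, 0, 0, 0, 0, 0, 0, 0, 0],
  gripper=[0, 0, 0, 0, 0, 0, 0, 0, 0, 0, 0, 0, 0, 0, 0, 0],
  squeeze=30,
)

```text
t: 1.75
position: [0.4975, 0.2519, 0.3025]
orientation: [-3.142, -0.0, 2.895]
wrist_force: [-0.1, -0.5, -0.5]
gripper_width: 0.088
```

Call:
send_rows(
  xyz=[
    [0, 0, 0],
    [0, 0, 0],
    [0, 0, 0],
    [0, 0, 0],
    [0, 0, 0],
    [0, 0, 0],
    [0, 0, 0],
    [0, 0, 0],
    [0, 0, 0],
    [0, 0, 0],
  ],
  yaw=[0.145, 0.145, 0.145, 0.145, 0.145, 0.145, 0.145, 0.145, 0.145, 0],
  gripper=[0, 0, 0, 0, 0, 0, 0, 0, 0, 0],
)

```text
t: 2.75
position: [0.4967, 0.2533, 0.3024]
orientation: [-3.141, 0.0, 1.589]
wrist_force: [0.6, -0.4, -0.1]
gripper_width: 0.0879
```

```bash
cat > look.py <<'E'
import sys
from workcell import ctrl
from h import *
tag=sys.argv[1]
st=ctrl.sense(); print(st["t"],st["position"].round(4),st["orientation"].round(4),st["joint_positions"].round(3),st["wrist_force"].round(2),round(st["gripper_width"],4))
for n in sys.argv[2:]:
    c=ctrl.capture(n); c["st"]=st; pickle.dump(c,open(f"{n}{tag}.pkl","wb")); cv2.imwrite(f"pics/{n}{tag}.png",c["image"][:,:,::-1])
    R,t=RT(c); print(n,(-R.T@t).round(4),"fwd",R[2].round(3))
E
python3 look.py 1 wrist scene
```

```text
2.75 [0.4967 0.2533 0.3024] [-3.1412e+00  4.0000e-04  1.5887e+00] [-0.963  0.222  0.456  1.765 -0.105  1.179 -0.459] [ 0.59 -0.41 -0.14] 0.0879
wrist [0.4961 0.3193 0.4641] fwd [ 0.004 -0.24  -0.971]
scene [ 1.636  -0.2982  1.0285] fwd [-0.731  0.2   -0.652]
```

View pics/wrist1.png

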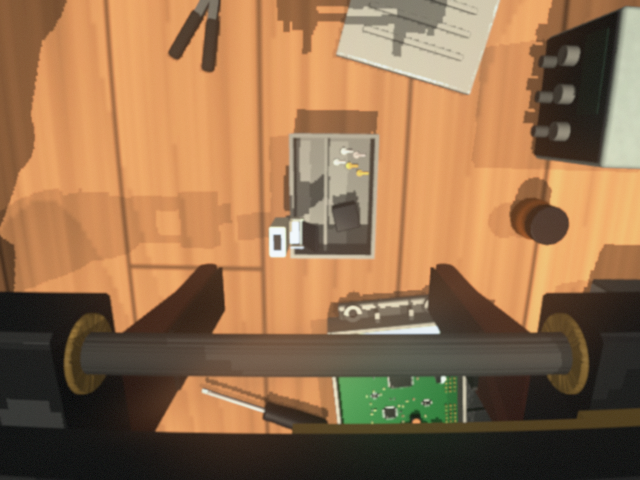

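```bash
python3 - <<'E'
from h import *
c=load("wrist1"); zoom(c,255,120,395,275,5,"z3.png")
W=cloud(c); ok=abs(W[...,2])<.006; print("bench z",np.nanmedian(W[...,2][ok]))
z=W[...,2]; 
m=(z>.09)&(z<.11)&(W[...,0]<.6)&(W[...,0]>.4); v,u=np.nonzero(m); print("boxtop px",u.min(),u.max(),v.min(),v.max(), np.nanmean(W[m],0),np.nanmin(W[m],0),np.nanmax(W[m],0))
m=(z>.045)&(z<.053)&(W[...,0]<.65)&(W[...,0]>.4)&(W[...,1]>.15); v,u=np.nonzero(m);print(cv2.minAreaRect(W[m][:,:2].astype(np.float32)*1000), np.nanmin(W[m],0),np.nanmax(W[m],0))
E
```

```text
bench z -0.0002272875382787177
boxtop px 269 285 225 256 [0.45188841 0.21849631 0.09538752] [0.44386517 0.20270653 0.09028333] [0.45907124 0.23277506 0.09783722]
((497.6725158691406, 252.10360717773438), (102.44599914550781, 130.1101531982422), 0.4720490872859955) [0.4466122  0.18735255 0.04504776] [0.54918738 0.31737798 0.05298895]
```

View pics/z3.png

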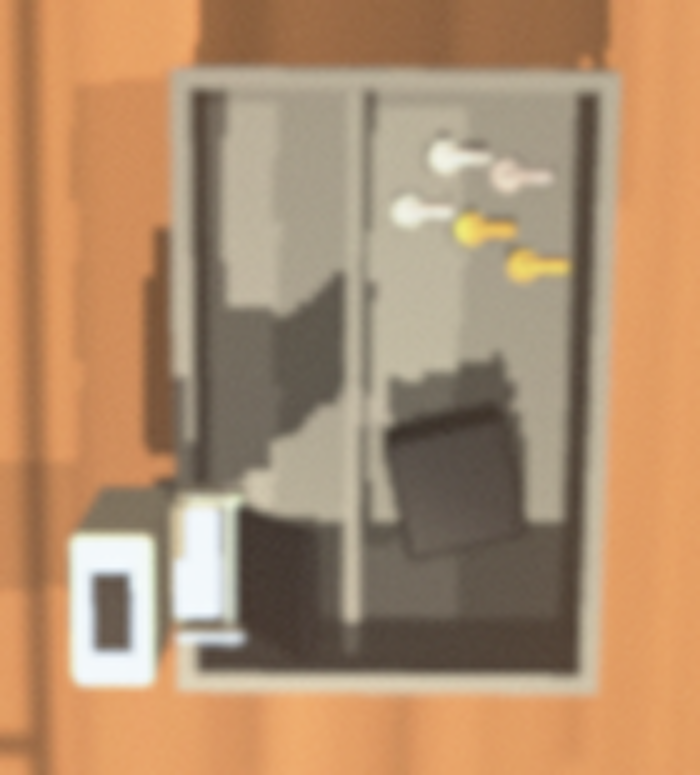

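```bash
python3 - <<'E'
from h import *
c=load("wrist1")
f=lambda p:[255+p[0]/5-.5,120+p[1]/5-.5]
P=plane(c,[f(p) for p in [(174,70),(620,74),(598,692),(178,690)]],.05); print(P.round(4),P.mean(0))
for a,b in((0,3),(1,2)): d=P[a]-P[b]; print(np.degrees(np.arctan2(d[1],d[0]))-90,np.linalg.norm(d))
print(plane(c,[f(p) for p in [(72,532),(157,535),(153,688),(70,685)]],.096).round(4))
# same in scene1
s=load("scene1"); zoom(s,365,170,445,240,9,"z4.png",proj(s,np.vstack([P,plane(c,[f(p) for p in [(72,532),(157,535),(153,688),(70,685)]],.096)])))
E
```

```text
[[0.4594 0.3168 0.05  ]
 [0.5482 0.3176 0.05  ]
 [0.5496 0.1887 0.05  ]
 [0.4598 0.1876 0.05  ]] [0.50425194 0.25267613 0.05      ]
0.20064598173537718 0.12916581971730665
0.6310411200122985 0.12886154925478016
[[0.4442 0.2327 0.096 ]
 [0.46   0.2324 0.096 ]
 [0.4591 0.2025 0.096 ]
 [0.4433 0.2028 0.096 ]]
```

View pics/z4.png

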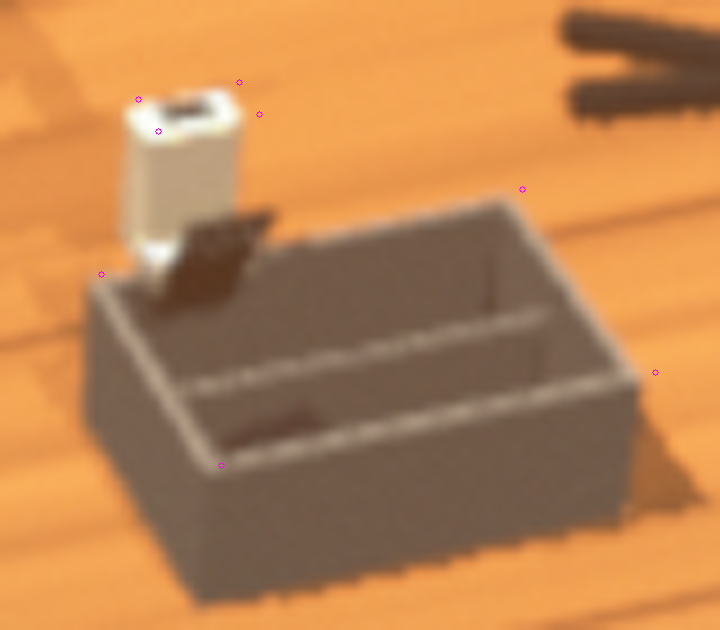

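Call:
send_rows(
  xyz=[
    [0, 0, 0],
    [-18, -18, 30],
    [-18, -19, 40],
    [0, 0, 40],
    [0, 0, 40],
    [0, 0, 30],
    [0, 0, 0],
    [0, 0, 0],
  ],
  yaw=[0.018, 0, 0, 0, 0, 0, 0, 0],
  gripper=[0, 0, 0, 0, 0, 0, 0, 0],
)

```text
t: 3.65
position: [0.4602, 0.2172, 0.1231]
orientation: [-3.141, 0.0, 1.572]
wrist_force: [-0.5, 0.0, 1.7]
gripper_width: 0.0879
```

```bash
python3 look.py 2 wrist scene side; python3 -c "
from h import *
zoom(load('scene2'),340,130,460,230,6,'z5.png')"
```

```text
3.65 [0.4602 0.2172 0.1231] [-3.1413e+00  4.0000e-04  1.5721e+00] [-0.904  0.352  0.414  2.063 -0.202  0.764 -0.364] [-0.47  0.02  1.68] 0.0879
wrist [0.4607 0.2832 0.2848] fwd [-0.    -0.241 -0.971]
scene [ 1.636  -0.2982  1.0285] fwd [-0.731  0.2   -0.652]
side [0.4659 0.7262 0.9003] fwd [ 0.089 -0.658 -0.747]
```

View pics/wrist2.png

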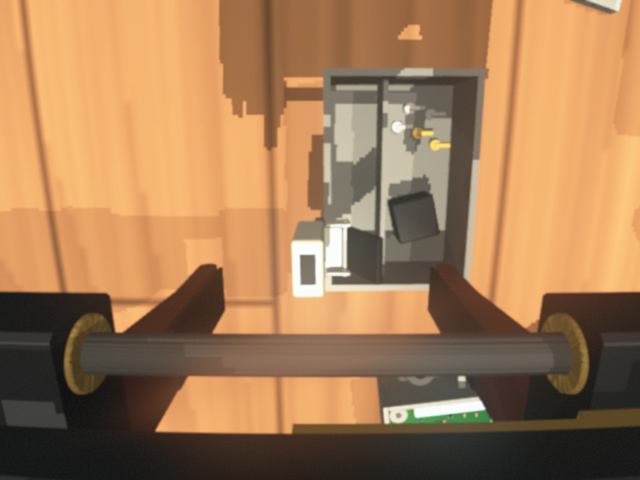

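View pics/z5.png

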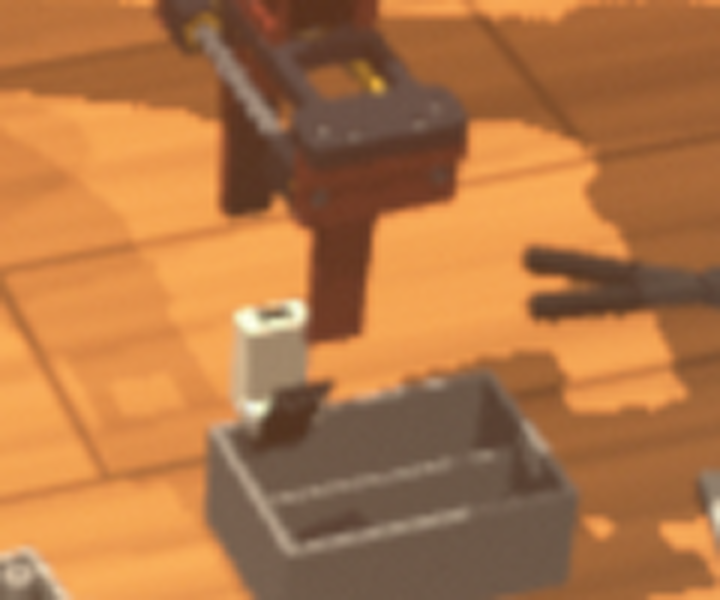

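```bash
python3 -c "
from h import *
c=load('wrist2')
print(plane(c,[(292.5,240),(323.5,239.5),(323.5,296),(293,296)],.096).round(4)); print(plane(c,[(324,70),(324,180),(484,70)],.05).round(4))"
```

```text
[[0.4445 0.2322 0.096 ]
 [0.4595 0.2325 0.096 ]
 [0.4595 0.2033 0.096 ]
 [0.4442 0.2032 0.096 ]]
[[0.4595 0.3162 0.05  ]
 [0.4595 0.2558 0.05  ]
 [0.5478 0.317  0.05  ]]
```

Consistent with the previous estimate. Descend and pinch.

Call:
send_rows(
  xyz=[
    [0, 0, 30],
    [0, 0, 32],
    [0, 0, 0],
    [0, 0, 0],
    [0, 0, 0],
    [0, 0, 0],
    [0, 0, 0],
    [0, 0, 0],
    [0, 0, 0],
    [0, 0, 0],
  ],
  yaw=[0, 0, 0, 0, 0, 0, 0, 0, 0, 0],
  gripper=[0, 0, 0, 1, 1, 1, 1, 1, 1, 1],
  squeeze=30,
)

```text
t: 4.8
position: [0.4605, 0.2178, 0.0617]
orientation: [3.141, -0.001, 1.572]
wrist_force: [-7.4, 0.2, 18.4]
gripper_width: 0.0356
```

```bash
python3 look.py 3 wrist scene side; python3 -c "
from h import *
zoom(load('scene3'),340,130,460,230,6,'z6.png')"
```

```text
4.8 [0.4605 0.2178 0.0617] [ 3.1412e+00 -1.3000e-03  1.5716e+00] [-0.859  0.455  0.366  2.099 -0.272  0.631 -0.305] [-7.45  0.17 18.42] 0.0356
wrist [0.4609 0.2836 0.2236] fwd [ 0.    -0.239 -0.971]
scene [ 1.636  -0.2982  1.0285] fwd [-0.731  0.2   -0.652]
side [0.4659 0.7262 0.9003] fwd [ 0.089 -0.658 -0.747]
```

View pics/z6.png

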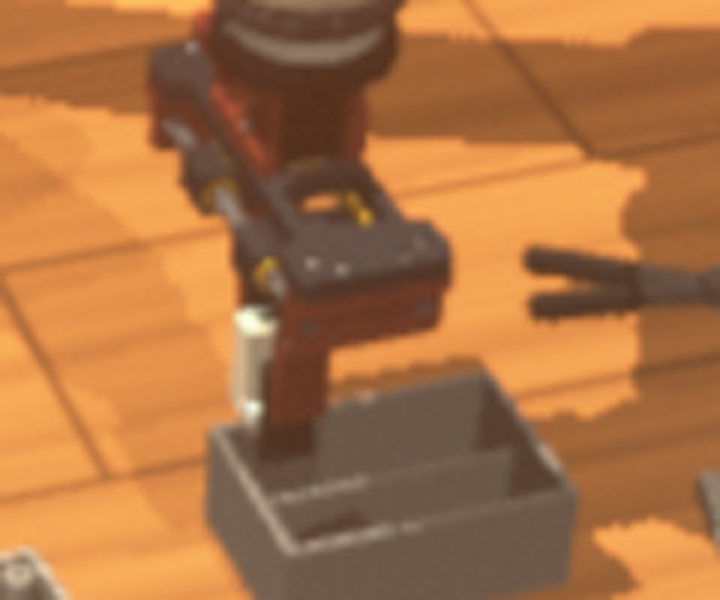

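Call:
send_rows(
  xyz=[
    [0, 0, 0],
    [0, 0, 0],
    [0, 0, 0],
    [0, 0, 0],
  ],
  yaw=[0, 0, 0, 0],
  gripper=[1, 1, 1, 1],
  squeeze=30,
)

```text
t: 5.35
position: [0.4592, 0.2178, 0.0618]
orientation: [-3.14, -0.001, 1.572]
wrist_force: [-5.0, -1.0, 17.6]
gripper_width: 0.0312
```

```bash
python3 look.py 4 wrist; python3 -c "
from h import *
zoom(load('wrist4'),180,160,480,340,2.6,'z7.png')"
```

```text
5.35 [0.4592 0.2178 0.0618] [-3.1398e+00 -1.1000e-03  1.5723e+00] [-0.859  0.454  0.366  2.1   -0.272  0.633 -0.305] [-5.03 -0.98 17.59] 0.0312
wrist [0.4599 0.2836 0.2236] fwd [-0.002 -0.239 -0.971]
```

View pics/z7.png

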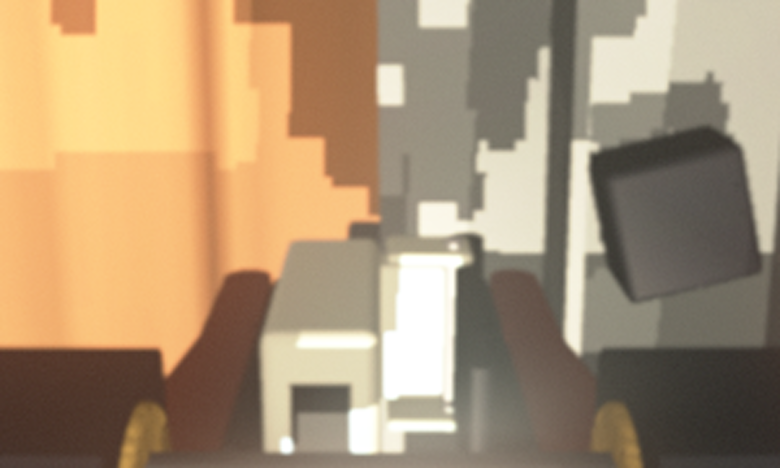

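Call:
send_rows(
  xyz=[
    [0, 0, -10],
    [0, 0, -20],
    [0, 0, -30],
    [0, 0, -40],
    [0, 0, -30],
    [0, 0, 0],
    [0, 0, 0],
    [0, 0, 0],
  ],
  yaw=[0, 0, 0, 0, 0, 0, 0, 0],
  gripper=[1, 1, 1, 1, 1, 1, 1, 1],
)

```text
t: 6.2
position: [0.4589, 0.2168, 0.1895]
orientation: [-3.14, 0.001, 1.572]
wrist_force: [-0.7, -0.4, -0.8]
gripper_width: 0.0317
```

```bash
python3 look.py 5 wrist scene side; python3 -c "
from h import *
zoom(load('wrist5'),180,160,480,340,2.6,'z8.png')
zoom(load('scene5'),350,90,450,220,4.5,'z9.png')"
```

```text
6.2 [0.4589 0.2168 0.1895] [-3.1396e+00  1.3000e-03  1.5719e+00] [-0.95   0.253  0.456  2.008 -0.14   0.913 -0.42 ] [-0.75 -0.36 -0.79] 0.0317
wrist [0.4597 0.283  0.3512] fwd [-0.002 -0.241 -0.97 ]
scene [ 1.636  -0.2982  1.0285] fwd [-0.731  0.2   -0.652]
side [0.4659 0.7262 0.9003] fwd [ 0.089 -0.658 -0.747]
```

View pics/z8.png

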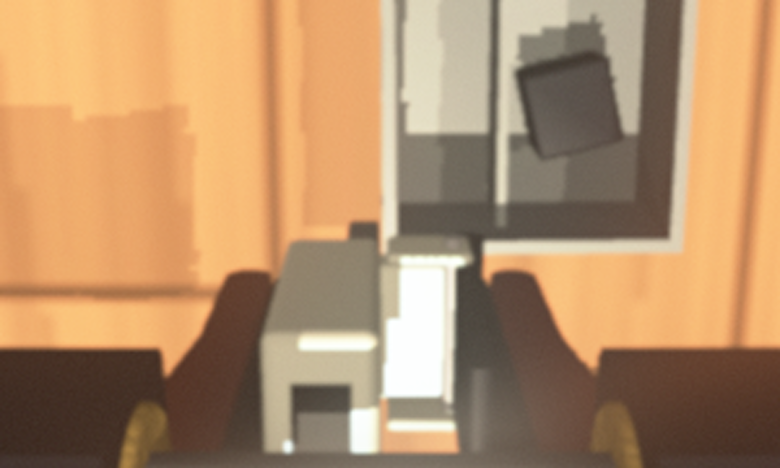

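View pics/z9.png

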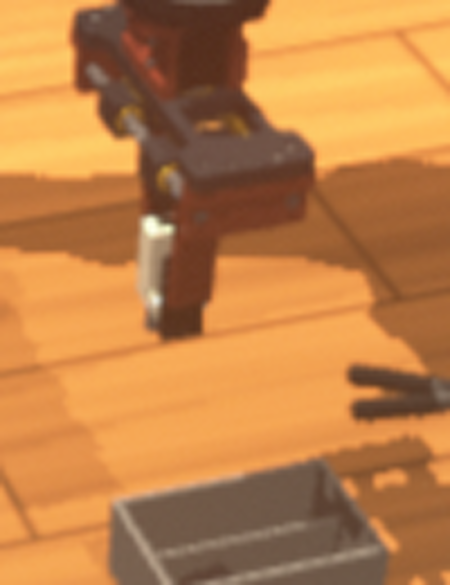

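View pics/side5.png

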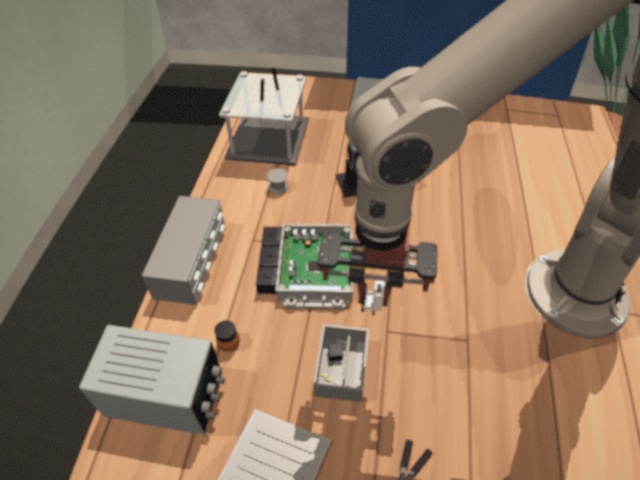

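Call:
send_rows(
  xyz=[
    [-30, 12, -20],
    [-40, 18, -25],
    [-40, 18, -25],
    [-40, 18, -25],
    [-37, 14, -15],
    [-30, 10, 0],
    [0, 0, 0],
    [0, 0, 0],
    [0, 0, 0],
  ],
  yaw=[0, 0, 0, 0, 0, 0, 0, 0, 0],
  gripper=[1, 1, 1, 1, 1, 1, 1, 1, 1],
)

```text
t: 7.25
position: [0.5491, 0.003, 0.299]
orientation: [-3.14, -0.0, 1.574]
wrist_force: [-0.3, -0.1, 0.4]
gripper_width: 0.0314
```

```bash
python3 look.py 6 wrist
```

```text
7.25 [0.5491 0.003  0.299 ] [-3.1398e+00 -2.0000e-04  1.5736e+00] [-0.629  0.221  0.611  1.794 -0.137  1.17   0.028] [-0.32 -0.09  0.36] 0.0314
wrist [0.5497 0.0689 0.4608] fwd [-0.001 -0.24  -0.971]
```

View pics/wrist6.png

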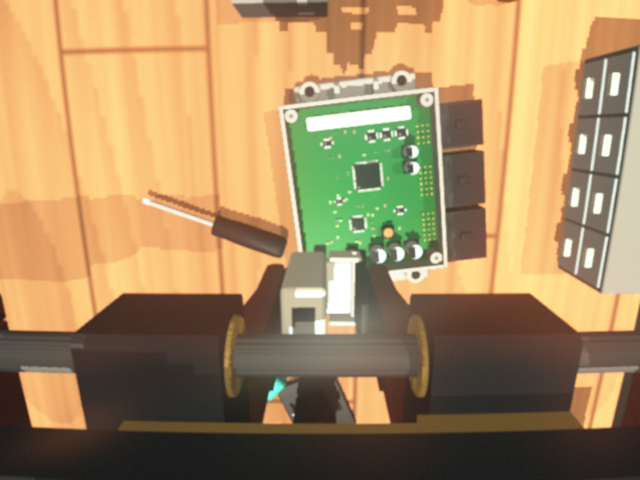

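```bash
python3 -c "
from h import *
zoom(load('wrist6'),265,65,495,285,2.7,'z10.png')"
```

```text
(no output)
```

View pics/z10.png

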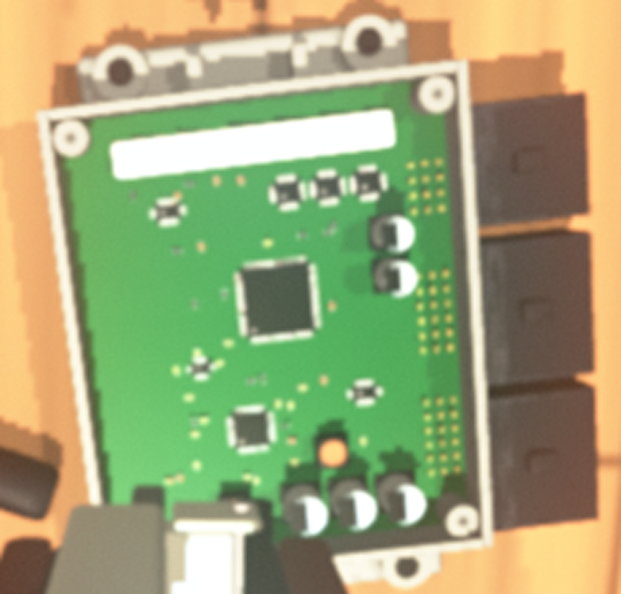

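```bash
python3 - <<'E'
from h import *
c=load("wrist6")
f=lambda p:[265+p[0]/2.7-.5,65+p[1]/2.7-.5]
def A(a,b): d=a-b; return np.degrees(np.arctan2(d[1],d[0]))
P=plane(c,[f(p) for p in [(38,113),(467,61),(493,545),(91,500)]],.04); print(P.round(4))
print("top wall dir",A(P[1],P[0]),np.linalg.norm(P[1]-P[0]),"right",A(P[1],P[2])-90,np.linalg.norm(P[1]-P[2]),"left",A(P[0],P[3])-90)
C=(P[0]+P[2])/2; print("centre",C)
Q=plane(c,[f(p) for p in [(236,265),(316,257),(321,335),(247,343)]],.0175);print(Q.round(4),Q.mean(0),A(Q[1],Q[0]),A(Q[2],Q[3]),A(Q[0],Q[3])-90,A(Q[1],Q[2])-90, [np.linalg.norm(Q[i]-Q[(i+1)%4]) for i in range(4)])
# black body
im=c["image"]; g=im.max(2); sub=(g<75).astype(np.uint8)
sub[:155]=0;sub[195:]=0;sub[:,:345]=0;sub[:,390:]=0
k,l,st,ce=cv2.connectedComponentsWithStats(sub);i=1+np.argmax(st[1:,4]);print(st[i],ce[i])
cnt=cv2.findContours((l==i).astype(np.uint8),0,1)[0][0]; r=cv2.minAreaRect(cnt);print(r)
print(plane(c,[ce[i],r[0]],.0195), plane(c,cv2.boxPoints(r),.0195))
E
```

```text
[[ 0.5014  0.0937  0.04  ]
 [ 0.6593  0.1131  0.04  ]
 [ 0.682  -0.0738  0.04  ]
 [ 0.5191 -0.0552  0.04  ]]
top wall dir 6.990305898439762 0.15907196339590612 right 6.939549242580981 0.1882357795562951 left 6.791092888306068
centre [0.59171699 0.0099552  0.04      ]
[[0.5769 0.0364 0.0175]
 [0.6089 0.0397 0.0175]
 [0.612  0.0083 0.0175]
 [0.5819 0.0049 0.0175]] [0.59491415 0.0223527  0.0175    ] 5.946431490353924 6.462370411169483 9.064058601082138 5.614862950958411 [np.float64(0.03215946273957623), np.float64(0.03152939136407856), np.float64(0.030246125512546313), np.float64(0.031848357073224344)]Traceback (most recent call last):
  File "<stdin>", line 12, in <module>
    return _wrapfunc(a, 'argmax', axis=axis, out=out, **kwds)
    return bound(*args, **kwds)
ValueError: attempt to get argmax of an empty sequence
```

Call:
send_rows(
  xyz=[
    [0, 0, 0],
    [8, -20, 30],
    [9, -21, 40],
    [0, 0, 45],
    [0, 0, 40],
    [0, 0, 30],
    [0, 0, 0],
    [0, 0, 0],
  ],
  yaw=[-0.118, 0, 0, 0, 0, 0, 0, 0],
  gripper=[1, 1, 1, 1, 1, 1, 1, 1],
)

```text
t: 8.1
position: [0.5069, 0.0142, 0.1152]
orientation: [-3.141, 0.0, 1.691]
wrist_force: [0.7, -0.7, -0.2]
gripper_width: 0.0321
```

```bash
python3 look.py 7 wrist scene side; python3 -c "
from h import *
zoom(load('scene7'),230,150,400,310,3.6,'z11.png')"
```

```text
8.1 [0.5069 0.0142 0.1152] [-3.1408e+00  1.0000e-04  1.6910e+00] [-0.569  0.377  0.514  2.078 -0.268  0.751  0.233] [ 0.72 -0.65 -0.18] 0.0321
wrist [0.4997 0.0797 0.277 ] fwd [ 0.028 -0.239 -0.971]
scene [ 1.636  -0.2982  1.0285] fwd [-0.731  0.2   -0.652]
side [0.4659 0.7262 0.9003] fwd [ 0.089 -0.658 -0.747]
```

View pics/wrist7.png

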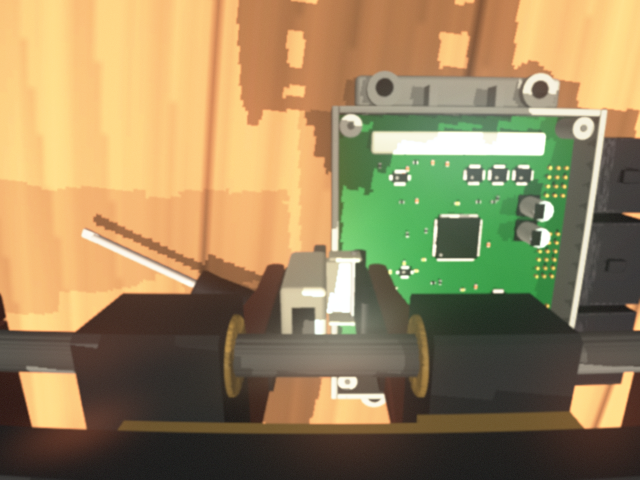

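View pics/z11.png

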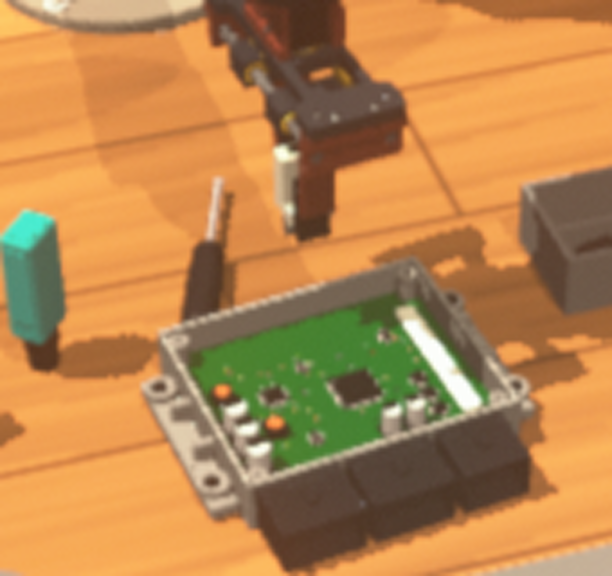

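```bash
python3 - <<'E'
from h import *
c=load("wrist7"); zoom(c,325,95,615,405,1.9,"z12.png")
L=plane(c,[(332.5,108),(332.5,398)],.04); R=plane(c,[(606,110),(585,320)],.04); print(L.round(4),R.round(4))
d=L[0]-L[1]; print(np.degrees(np.arctan2(d[1],d[0]))-90, np.linalg.norm(d), L.mean(0), np.linalg.norm(R[0]-L[0]))
im=c["image"]; s=(im.max(2)<80).astype(np.uint8); m=np.zeros_like(s); m[205:265,425:492]=s[205:265,425:492]
k,l,st,ce=cv2.connectedComponentsWithStats(m);i=1+np.argmax(st[1:,4]);print(st[i],ce[i]);print(plane(c,[ce[i]],.0195))
P=c["st"]["position"]; u=np.array([.9928,.1199]); mid=L.mean(0)[:2]+.002*u; print("wall mid",mid, "TCP rel wall (x_mod,y_mod)",(P[:2]-mid)@u,(P[:2]-mid)@np.array([-.1199,.9928]))
E
```

```text
[[ 0.5015  0.0931  0.04  ]
 [ 0.5247 -0.0931  0.04  ]] [[ 0.6586  0.113   0.04  ]
 [ 0.6819 -0.0173  0.04  ]]
7.110763293307713 0.18762046492897172 [ 5.13133932e-01 -2.50298833e-05  4.00000000e-02] 0.15834752108150352
[441 222  37  36 807] [462.30607187 242.68773234]
[[0.59757415 0.019857   0.0195    ]]
wall mid [5.15119532e-01 2.14770117e-04] TCP rel wall (x_mod,y_mod) -0.006495832776319004 0.014849550605164857
```

View pics/z12.png

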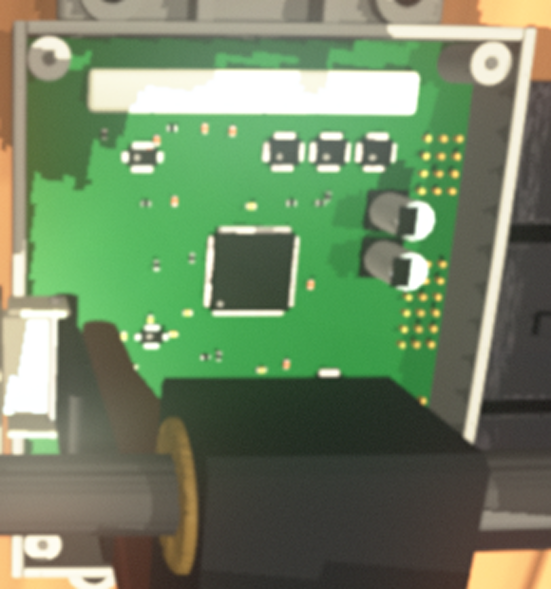

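Call:
send_rows(
  xyz=[
    [0, 0, 20],
    [0, 0, 20],
    [0, 0, 10],
    [0, 0, 5],
    [0, 0, 0],
  ],
  yaw=[0, 0, 0, 0, 0],
  gripper=[1, 1, 1, 1, 1],
)

```text
t: 8.75
position: [0.5072, 0.0136, 0.0602]
orientation: [3.141, -0.0, 1.69]
wrist_force: [-0.0, -0.4, -1.1]
gripper_width: 0.0314
```

```bash
python3 look.py 8 wrist scene side; python3 -c "
from h import *
zoom(load('wrist8'),230,180,460,420,2.5,'z13.png')
zoom(load('side8'),250,180,450,330,4,'z14.png')"
```

```text
8.75 [0.5072 0.0136 0.0602] [ 3.1413e+00 -1.0000e-04  1.6898e+00] [-0.515  0.47   0.457  2.108 -0.344  0.634  0.298] [-0.02 -0.4  -1.08] 0.0314
wrist [0.4999 0.079  0.222 ] fwd [ 0.028 -0.238 -0.971]
scene [ 1.636  -0.2982  1.0285] fwd [-0.731  0.2   -0.652]
side [0.4659 0.7262 0.9003] fwd [ 0.089 -0.658 -0.747]
```

View pics/z13.png

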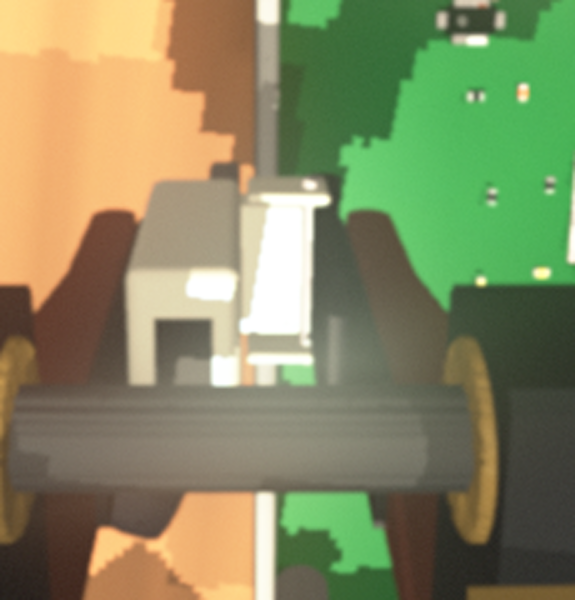

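View pics/z14.png

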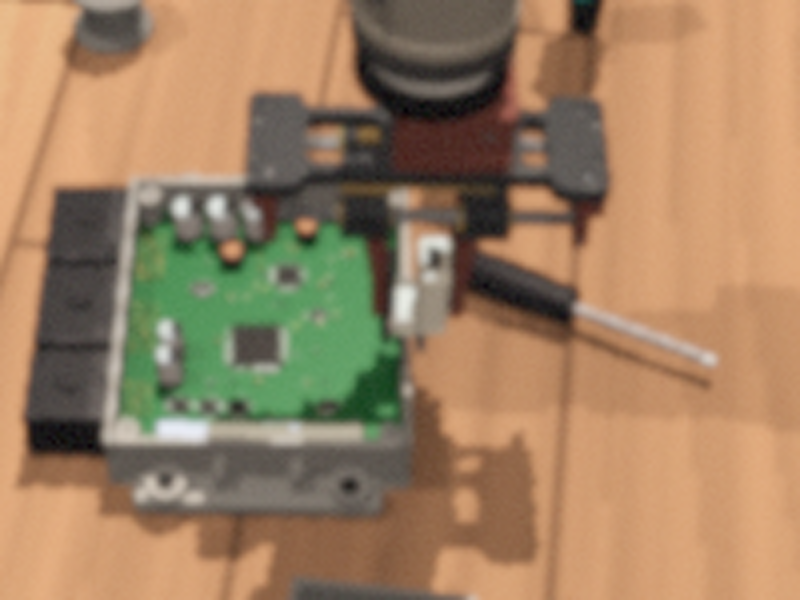

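Call:
send_rows(
  xyz=[
    [0, 0, 5],
    [0, 0, 4],
    [0, 0, 2],
    [0, 0, 0],
    [0, 0, 0],
  ],
  yaw=[0, 0, 0, 0, 0],
  gripper=[1, 1, 1, 1, 1],
)

```text
t: 9.4
position: [0.5074, 0.0135, 0.0511]
orientation: [3.141, -0.002, 1.689]
wrist_force: [-8.5, -0.7, 32.8]
gripper_width: 0.0317
```

Call:
send_rows(
  xyz=[
    [0, 0, -1],
    [0, 0, 0],
    [0, 0, 0],
    [0, 0, 0],
    [0, 0, 0],
    [0, 0, 0],
    [0, 0, 0],
    [0, 0, 0],
  ],
  yaw=[0, 0, 0, 0, 0, 0, 0, 0],
  gripper=[1, 0, 0, 0, 0, 0, 0, 0],
)

```text
t: 10.2
position: [0.5067, 0.0135, 0.0498]
orientation: [-3.141, 0.0, 1.69]
wrist_force: [0.8, 0.4, 0.2]
gripper_width: 0.0844
```

```bash
python3 look.py 9 wrist; python3 -c "
from h import *
zoom(load('wrist9'),230,180,460,420,2.5,'z15.png')"
```

```text
10.2 [0.5067 0.0135 0.0498] [-3.1411  0.      1.6898] [-0.504  0.488  0.444  2.113 -0.357  0.613  0.309] [0.75 0.38 0.21] 0.0844
wrist [0.4996 0.079  0.2115] fwd [ 0.028 -0.238 -0.971]
```

View pics/z15.png

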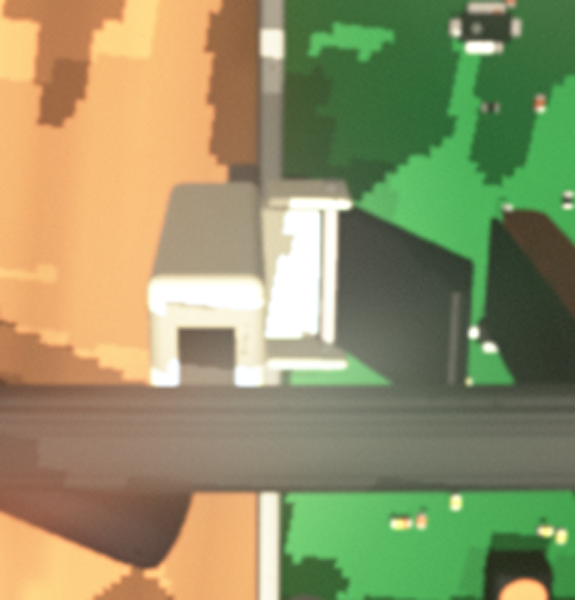

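Call:
send_rows(
  xyz=[
    [0, 0, -15],
    [0, 0, -30],
    [0, 0, -40],
    [0, 0, -45],
    [0, 0, -45],
    [0, 0, -45],
    [0, 0, -40],
    [-40, 0, 0],
    [-45, 5, 0],
    [-45, 5, 0],
    [-45, 5, 0],
    [-30, 0, 0],
    [0, 0, 0],
    [0, 0, 0],
  ],
  yaw=[0, 0, 0, 0, 0, 0, 0, 0, 0, 0, 0, 0, 0, 0],
  gripper=[0, 0, 0, 0, 0, 0, 0, 0, 0, 0, 0, 0, 0, 0],
)

```text
t: 11.65
position: [0.5458, -0.1884, 0.3096]
orientation: [-3.141, -0.0, 1.688]
wrist_force: [0.6, -0.2, 0.1]
gripper_width: 0.0878
```

```bash
python3 look.py 10 wrist scene side; python3 -c "
from h import *
zoom(load('scene10'),160,150,400,310,3.3,'z16.png')
zoom(load('side10'),230,180,450,340,3.6,'z17.png')"
```

```text
11.65 [ 0.5458 -0.1884  0.3096] [-3.1408e+00 -4.0000e-04  1.6883e+00] [-0.355  0.289  0.732  1.722 -0.205  1.21   0.548] [ 0.6  -0.18  0.13] 0.0878
wrist [ 0.5388 -0.123   0.4714] fwd [ 0.027 -0.238 -0.971]
scene [ 1.636  -0.2982  1.0285] fwd [-0.731  0.2   -0.652]
side [0.4659 0.7262 0.9003] fwd [ 0.089 -0.658 -0.747]
```

View pics/wrist10.png

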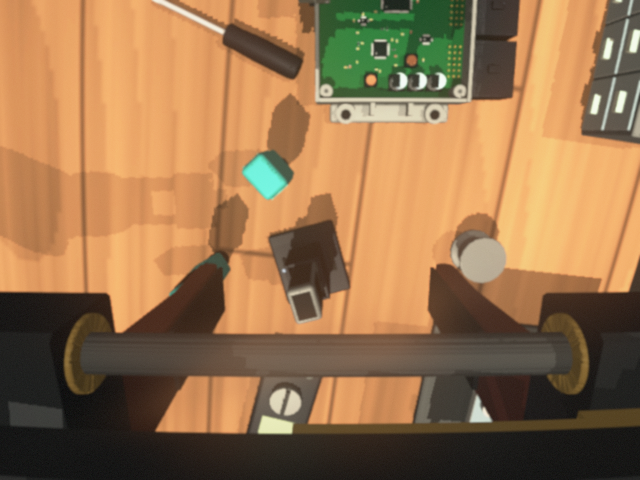

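View pics/z16.png

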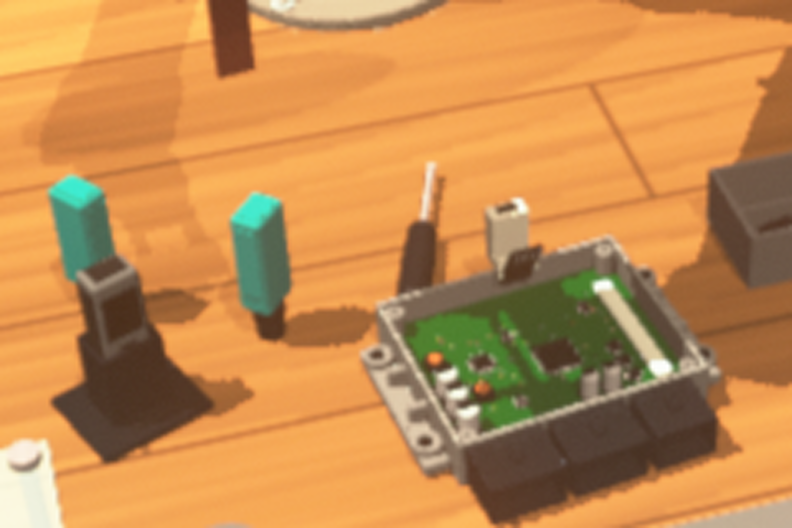

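View pics/z17.png

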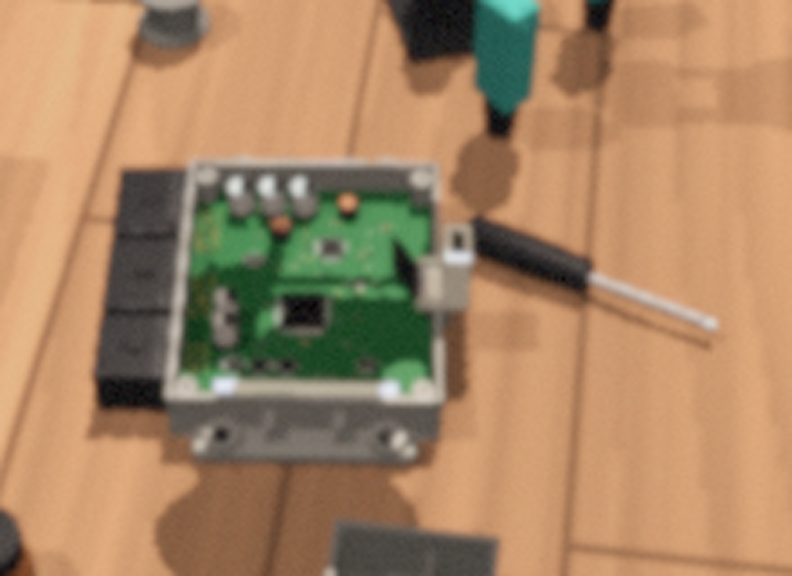

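```bash
python3 -c "
from h import *
c=load('wrist10'); zoom(c,225,140,375,335,4,'z18.png')
W=cloud(c);z=W[...,2]
m=(z>.118)&(z<.14)&(abs(W[...,0]-.54)<.08)&(abs(W[...,1]+.28)<.07)
v,u=np.nonzero(m);print(len(u),u.min(),u.max(),v.min(),v.max(),np.median(z[m])); q=W[m][:,:2].astype(np.float32)*1000;print(q.mean(0),cv2.minAreaRect(q))
W=cloud(load('scene10'));z=W[...,2];m=(z>.080)&(z<.09)&(abs(W[...,0]-.51)<.03)&(abs(W[...,1])<.05);print(m.sum(),np.nanmax(W[...,2][(abs(W[...,0]-.51)<.03)&(abs(W[...,1])<.05)]))
"
```

```text
1107 287 321 280 323 0.12952104603462714
[ 536.29016 -274.66602] ((536.1759643554688, -276.7989807128906), (25.59495735168457, 36.79576110839844), 21.62199592590332)
67 0.09155446170067569
```

View pics/z18.png

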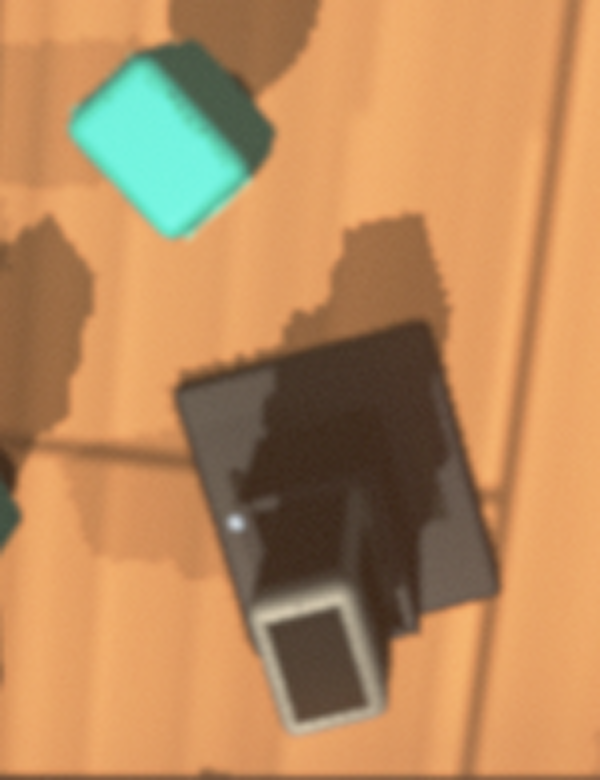

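```bash
python3 - <<'E'
from h import *
c=load("wrist10")
f=lambda p:[225+p[0]/4-.5,140+p[1]/4-.5]
def A(a,b): d=a-b; return np.degrees(np.arctan2(d[1],d[0]))
P=plane(c,[f(p) for p in [(252,606),(348,580),(386,707),(295,734)]],.13)
print(P.round(4),P.mean(0).round(4),A(P[1],P[0]),A(P[2],P[3]),A(P[0],P[3])-90,A(P[1],P[2])-90,[round(np.linalg.norm(P[i]-P[(i+1)%4]),4) for i in range(4)])
B=plane(c,[f(p) for p in [(178,385),(430,317),(498,595)]],.008); print(B.round(4),"centre",(B[0]+B[2])/2,A(B[1],B[0]),A(B[1],B[2])-90,np.linalg.norm(B[0]-B[1]),np.linalg.norm(B[1]-B[2]))
T=plane(c,[f(p) for p in [(70,128),(148,55),(250,175),(178,238)]],.12);print("decoy1",T.mean(0)); 
E
```

```text
[[ 0.5203 -0.2654  0.13  ]
 [ 0.5411 -0.2567  0.13  ]
 [ 0.5531 -0.2865  0.13  ]
 [ 0.5331 -0.2957  0.13  ]] [ 0.5369 -0.2761  0.13  ] 22.865245999847936 24.73457084725428 22.85023396311078 21.90136277891105 [np.float64(0.0226), np.float64(0.0321), np.float64(0.022), np.float64(0.0329)]
[[ 0.4855 -0.2494  0.008 ]
 [ 0.5569 -0.2204  0.008 ]
 [ 0.5879 -0.3039  0.008 ]] centre [ 0.53668753 -0.27667017  0.008     ] 22.154805117024665 20.384058712345563 0.0770784598626038 0.08912635857029311
decoy1 [ 0.4903927  -0.16686401  0.12      ]
```

```bash
python3 - <<'E'
from h import *
for n in("scene10","side0"):
    c=load(n);hsv=cv2.cvtColor(c["image"],cv2.COLOR_RGB2HSV)
    g=((hsv[...,0]>78)&(hsv[...,0]<95)&(hsv[...,1]>120)&(hsv[...,2]>60)).astype(np.uint8)
    W=cloud(c);k,l,st,ce=cv2.connectedComponentsWithStats(g)
    for i in range(1,k):
        if st[i,4]>60: q=W[l==i];q=q[q[:,2]>.04];print(n,st[i],np.nanmean(q,0).round(3),np.nanmin(q,0).round(3),np.nanmax(q,0).round(3))
E
```

```text
scene10 [176 204  14  29 170] [ 0.436 -0.295  0.102] [ 0.418 -0.306  0.045] [ 0.451 -0.275  0.127]
scene10 [231 209  13  13  98] [ 0.496 -0.173  0.119] [ 0.479 -0.187  0.107] [ 0.508 -0.157  0.125]
side0 [392 148  15  32 271] [ 0.429 -0.274  0.087] [ 0.411 -0.293  0.041] [ 0.443 -0.264  0.122]
side0 [362 176  16  35 433] [ 0.49  -0.157  0.087] [ 0.472 -0.26   0.04 ] [ 0.511 -0.143  0.121]
```

Call:
send_rows(
  xyz=[
    [0, 0, 0],
    [0, 0, 0],
    [-26, -14, 20],
    [-26, -14, 30],
    [-27, -13, 30],
    [0, 0, 30],
    [0, 0, 0],
    [0, 0, 0],
  ],
  yaw=[-0.13, -0.13, 0, 0, 0, 0, 0, 0],
  gripper=[0.2, 0.2, 0.2, 0.2, 0.2, 0.2, 0.2, 0.2],
)

```text
t: 12.6
position: [0.5378, -0.2752, 0.2003]
orientation: [-3.141, -0.001, 1.952]
wrist_force: [0.6, 0.4, -0.1]
gripper_width: 0.07
```

```bash
python3 look.py 11 wrist scene side; python3 -c "
from h import *
zoom(load('scene11'),130,130,290,310,3.3,'z19.png')
zoom(load('side11'),300,100,450,240,4,'z20.png')"
```

```text
12.6 [ 0.5378 -0.2752  0.2003] [-3.1415e+00 -1.0000e-03  1.9519e+00] [-0.117  0.443  0.653  1.787 -0.312  1.017  1.038] [ 0.56  0.39 -0.1 ] 0.07
wrist [ 0.5142 -0.2141  0.3621] fwd [ 0.088 -0.222 -0.971]
scene [ 1.636  -0.2982  1.0285] fwd [-0.731  0.2   -0.652]
side [0.4659 0.7262 0.9003] fwd [ 0.089 -0.658 -0.747]
```

View pics/wrist11.png

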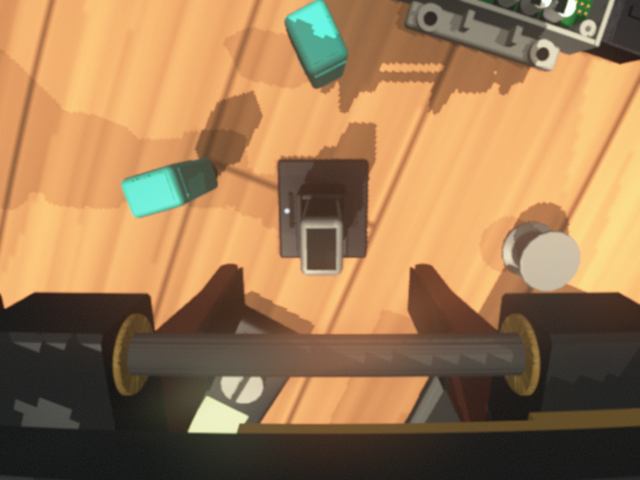

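View pics/z19.png

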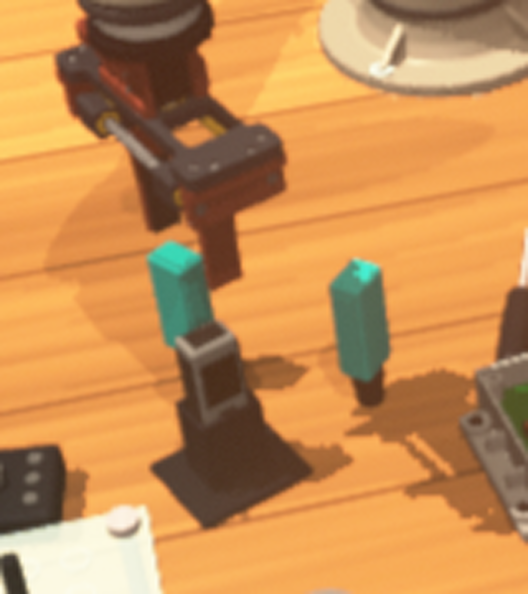

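View pics/z20.png

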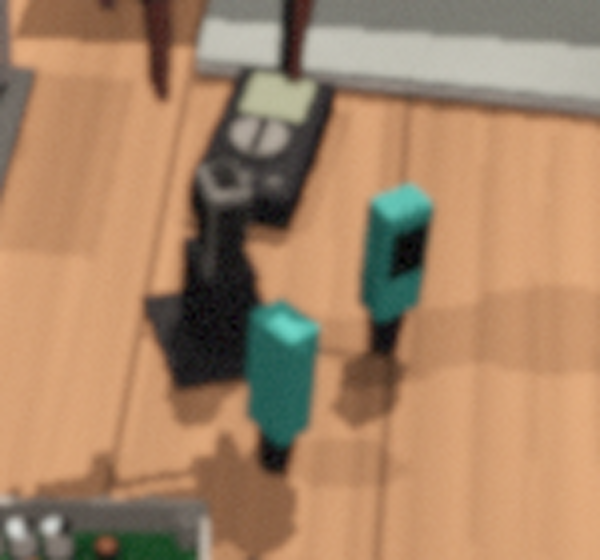

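```bash
python3 - <<'E'
from h import *
c=load("wrist11"); W=cloud(c);z=W[...,2]
m=(z>.122)&(z<.14)&(abs(W[...,0]-.54)<.04)&(abs(W[...,1]+.28)<.04)
q=W[m][:,:2].astype(np.float32)*1000;print(np.nanmedian(z[m]),cv2.minAreaRect(q))
P=plane(c,[(301.5,220),(342.5,220),(341,275),(303,275)],.13);print(P.round(4),P.mean(0))
p=c["st"]["position"][:2]; y=c["st"]["orientation"][2]; tx=np.array([np.cos(y),np.sin(y)]);ty=np.array([np.sin(y),-np.cos(y)])
for C in (P.mean(0)[:2],np.array(cv2.minAreaRect(q)[0])/1000): print("tool dx,dy mm",(C-p)@tx*1000,(C-p)@ty*1000)
E
```

```text
0.1297366459801788 ((535.8788452148438, -277.03472900390625), (25.935903549194336, 36.17580032348633), 22.21744728088379)
[[ 0.5195 -0.2659  0.13  ]
 [ 0.5417 -0.257   0.13  ]
 [ 0.5539 -0.2888  0.13  ]
 [ 0.5325 -0.2974  0.13  ]] [ 0.53690499 -0.27728772  0.13      ]
tool dx,dy mm -1.56944509401842 -1.6440891405153786
tool dx,dy mm -0.9528969367413854 -2.5024899079648577
```

Call:
send_rows(
  xyz=[
    [-1, -2, 20],
    [0, 0, 30],
    [0, 0, 30],
    [0, 0, 20],
    [0, 0, 9],
    [0, 0, 0],
    [0, 0, 0],
    [0, 0, 0],
    [0, 0, 0],
    [0, 0, 0],
    [0, 0, 0],
    [0, 0, 0],
  ],
  yaw=[-0.006, 0, 0, 0, 0, 0, 0, 0, 0, 0, 0, 0],
  gripper=[0.2, 0.2, 0.2, 0.2, 0.2, 0.2, 1, 1, 1, 1, 1, 1],
  squeeze=25,
)

```text
t: 13.95
position: [0.5359, -0.2785, 0.091]
orientation: [3.141, 0.0, 1.956]
wrist_force: [1.1, 0.4, 0.1]
gripper_width: 0.026
```

Call:
send_rows(
  xyz=[
    [0, 0, 0],
    [0, 0, 0],
  ],
  yaw=[0, 0],
  gripper=[1, 1],
)

```text
t: 14.15
position: [0.5359, -0.2785, 0.091]
orientation: [3.141, -0.0, 1.956]
wrist_force: [0.2, 0.5, 2.1]
gripper_width: 0.0256
```

```bash
python3 look.py 12 wrist; python3 -c "
from h import *
zoom(load('wrist12'),180,180,460,330,2.8,'z21.png')"
```

```text
14.15 [ 0.5359 -0.2785  0.091 ] [ 3.1415 -0.      1.9558] [-0.043  0.577  0.571  1.87  -0.417  0.816  1.131] [0.24 0.5  2.12] 0.0256
wrist [ 0.5119 -0.2173  0.2528] fwd [ 0.09  -0.222 -0.971]
```

View pics/z21.png

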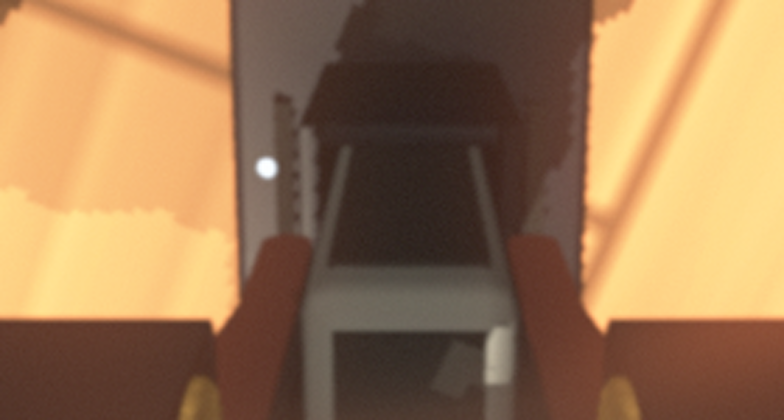

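Call:
send_rows(
  xyz=[
    [0, 0, -5],
    [0, 0, -15],
    [0, 0, -20],
    [0, 0, -30],
    [0, 0, -30],
    [0, 0, -30],
    [0, 0, -20],
    [0, 0, 0],
    [0, 0, 0],
    [0, 0, 0],
    [20, 10, 0],
    [35, 15, 0],
    [40, 15, 0],
    [40, 15, 0],
    [26, 10, 0],
    [10, 5, 0],
    [0, 0, 0],
    [0, 0, 0],
  ],
  yaw=[0, 0, 0, 0, 0, 0, 0, 0.09, 0.09, 0.084, 0, 0, 0, 0, 0, 0, 0, 0],
  gripper=[1, 1, 1, 1, 1, 1, 1, 1, 1, 1, 1, 1, 1, 1, 1, 1, 1, 1],
)

```text
t: 16.0
position: [0.5842, -0.1023, 0.2414]
orientation: [3.141, 0.001, 1.69]
wrist_force: [0.6, -0.4, -0.6]
gripper_width: 0.0258
```

```bash
python3 look.py 13 wrist scene side; python3 -c "
from h import *
zoom(load('wrist13'),250,20,500,320,2,'z22.png')
zoom(load('scene13'),160,110,400,310,3,'z23.png')"
```

```text
16.0 [ 0.5842 -0.1023  0.2414] [3.1415e+00 1.0000e-03 1.6898e+00] [-0.478  0.387  0.719  1.773 -0.284  1.087  0.457] [ 0.64 -0.43 -0.55] 0.0258
wrist [ 0.5769 -0.0367  0.4031] fwd [ 0.028 -0.239 -0.971]
scene [ 1.636  -0.2982  1.0285] fwd [-0.731  0.2   -0.652]
side [0.4659 0.7262 0.9003] fwd [ 0.089 -0.658 -0.747]
```

View pics/wrist13.png

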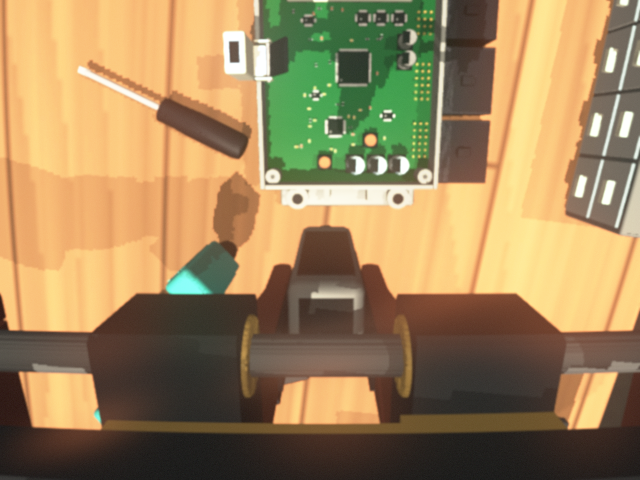

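View pics/z23.png

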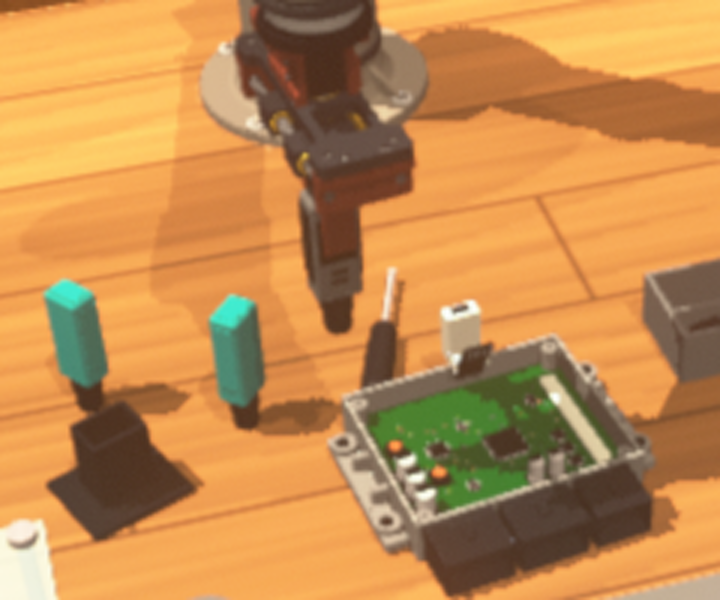

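View pics/side13.png

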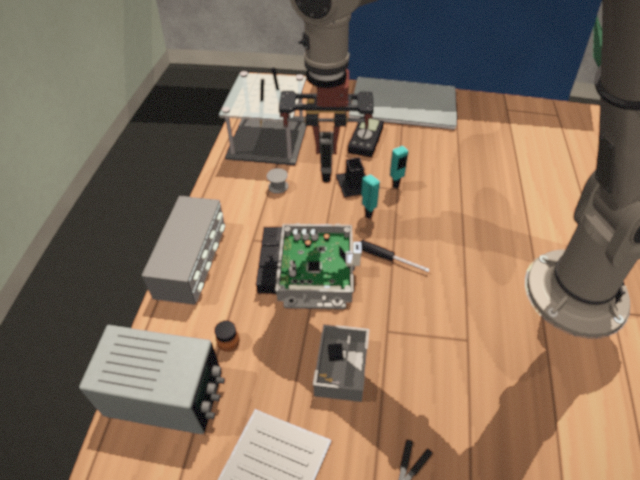

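```bash
python3 -c "
from h import *
zoom(load('wrist13'),320,35,390,105,9,'z24.png')
zoom(load('wrist7'),420,200,500,280,8,'z25.png')"
```

```text
(no output)
```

View pics/z24.png

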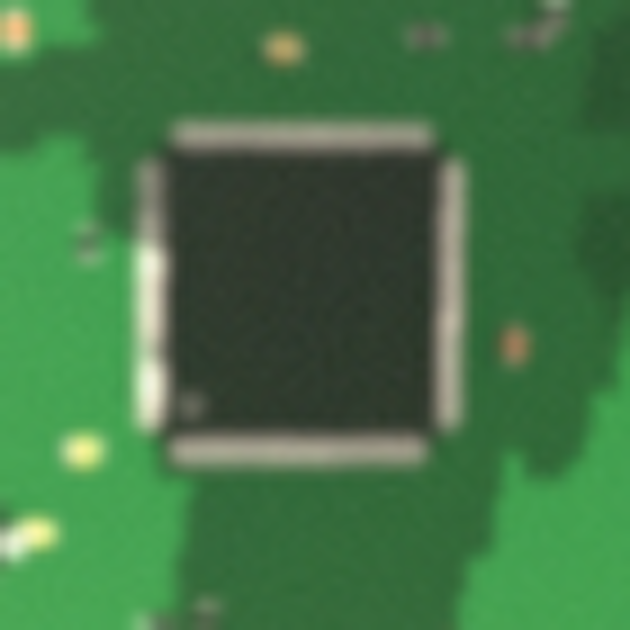

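View pics/z25.png

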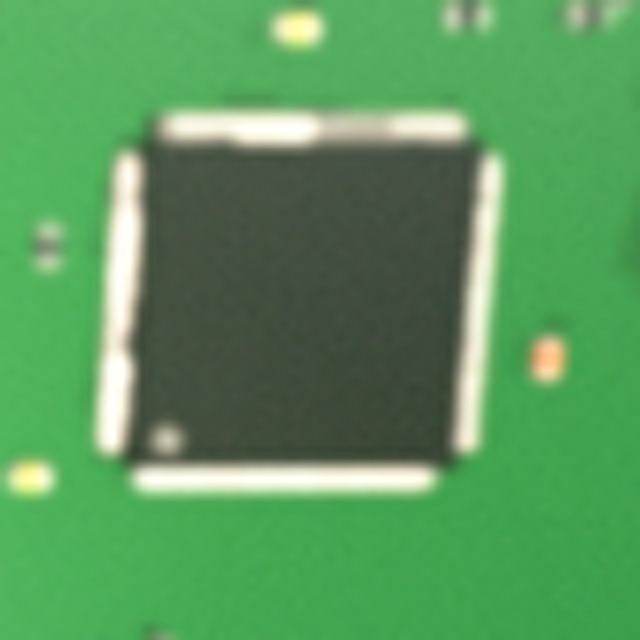

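```bash
python3 - <<'E'
from h import *
def go(n,u0,v0,f,pts):
    c=load(n); P=plane(c,[(u0+x/f-.5,v0+y/f-.5) for x,y in pts],.0195)
    d=P[1]-P[0]; print(n,P.mean(0).round(4),"size",[round(np.linalg.norm(P[i]-P[(i+1)%4])*1000,1) for i in range(4)],"yaw",np.degrees(np.arctan2(d[1],d[0])))
    return P.mean(0)
go("wrist13",320,35,9,[(165,150),(440,150),(436,434),(163,434)])
go("wrist7",420,200,8,[(144,142),(480,144),(455,465),(130,465)])
E
```

```text
wrist13 [0.5941 0.022  0.0195] size [np.float64(27.1), np.float64(26.9), np.float64(27.3), np.float64(26.9)] yaw 7.001887911200165
wrist7 [0.5936 0.0228 0.0195] size [np.float64(27.7), np.float64(27.4), np.float64(27.5), np.float64(27.5)] yaw 6.631871581982295
```

Call:
send_rows(
  xyz=[
    [15, 3, 0],
    [30, 6, 0],
    [30, 6, 0],
    [30, 6, 0],
    [12, 3, 0],
    [4, 1, 0],
    [0, 0, 20],
    [0, 0, 30],
    [0, 0, 20],
    [0, 0, 0],
    [0, 0, 0],
  ],
  yaw=[0, 0, 0, 0, 0, 0, 0, 0, 0, 0, 0],
  gripper=[1, 1, 1, 1, 1, 1, 1, 1, 1, 1, 1],
)

```text
t: 17.25
position: [0.595, 0.0212, 0.1714]
orientation: [-3.141, 0.001, 1.69]
wrist_force: [-0.4, 0.3, -2.1]
gripper_width: 0.0256
```

```bash
python3 look.py 14 wrist scene side; python3 -c "
from h import *
zoom(load('scene14'),250,140,400,310,3.5,'z26.png')
zoom(load('side14'),240,140,400,320,3.3,'z27.png')"
```

```text
17.25 [0.595  0.0212 0.1714] [-3.1415e+00  8.0000e-04  1.6897e+00] [-0.629  0.464  0.653  1.836 -0.339  0.955  0.29 ] [-0.39  0.34 -2.14] 0.0256
wrist [0.5878 0.0869 0.3331] fwd [ 0.028 -0.239 -0.971]
scene [ 1.636  -0.2982  1.0285] fwd [-0.731  0.2   -0.652]
side [0.4659 0.7262 0.9003] fwd [ 0.089 -0.658 -0.747]
```

View pics/z26.png

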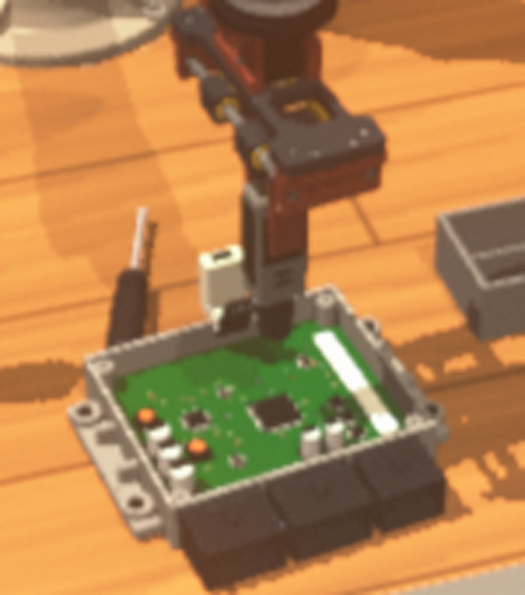

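View pics/z27.png

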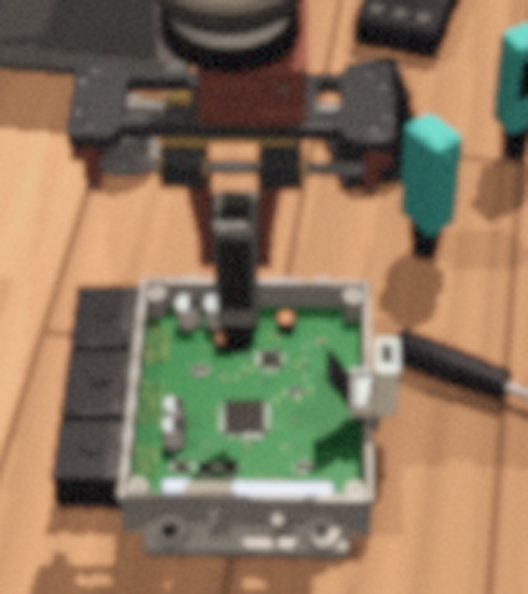

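View pics/wrist14.png

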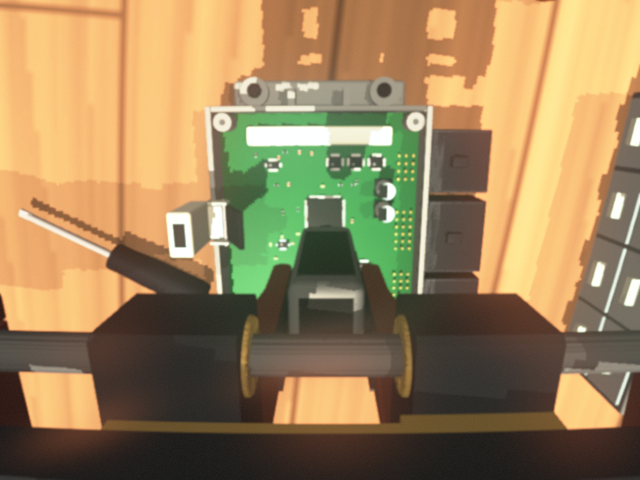

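Call:
send_rows(
  xyz=[
    [0, -1, 15],
    [0, 0, 15],
    [0, 0, 12],
    [0, 0, 8],
    [0, 0, 0],
    [0, 0, 0],
  ],
  yaw=[0, 0, 0, 0, 0, 0],
  gripper=[1, 1, 1, 1, 1, 1],
)

```text
t: 18.0
position: [0.5939, 0.0226, 0.1208]
orientation: [-3.141, 0.0, 1.692]
wrist_force: [-0.1, 0.2, -2.1]
gripper_width: 0.0258
```

```bash
python3 look.py 15 wrist scene side; python3 - <<'E'
from h import *
s=load('scene15');d=load('side15')
p=s["st"]["position"]; yaw=s["st"]["orientation"][2]; tx=np.array([np.cos(yaw),np.sin(yaw)])
L=np.r_[p[:2]+.001*tx,p[2]-.081]; print(L)
th=np.linspace(0,2*np.pi,24,endpoint=False)
ring=np.c_[L[0]+.0125*np.cos(th),L[1]+.0125*np.sin(th),np.full(24,L[2])]
a=.12;R=np.array([[np.cos(a),-np.sin(a)],[np.sin(a),np.cos(a)]])
q=np.array([[-1,-1],[1,-1],[1,1],[-1,1]])*.014@R.T+[.594,.0224]; chip=np.c_[q,np.full(4,.0195)]
cw=np.array([[-.08,-.095],[.08,-.095],[.08,.095],[-.08,.095]])@R.T+[.5921,.0099]; rim=np.c_[cw,np.full(4,.04)]
for c,n,b in((s,'z28.png',(270,190,400,310)),(d,'z29.png',(255,180,375,320))):
    zoom(c,*b,5 if b[0]==270 else 4.2,n,np.vstack([proj(c,x) for x in(ring,chip,rim)]))
E
```

```text
18.0 [0.5939 0.0226 0.1208] [-3.1413e+00  3.0000e-04  1.6916e+00] [-0.597  0.526  0.612  1.876 -0.39   0.86   0.331] [-0.11  0.18 -2.12] 0.0258
wrist [0.5866 0.0881 0.2825] fwd [ 0.028 -0.239 -0.971]
scene [ 1.636  -0.2982  1.0285] fwd [-0.731  0.2   -0.652]
side [0.4659 0.7262 0.9003] fwd [ 0.089 -0.658 -0.747]
[0.59381535 0.02356008 0.03975454]
```

View pics/z28.png

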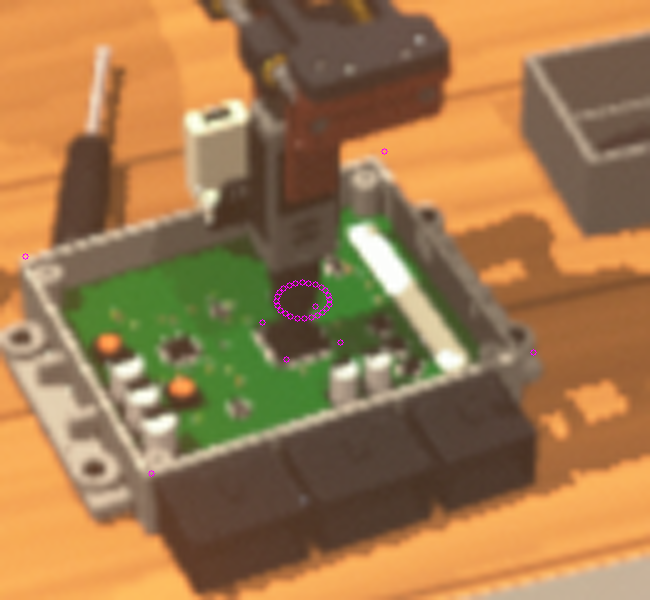

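View pics/z29.png

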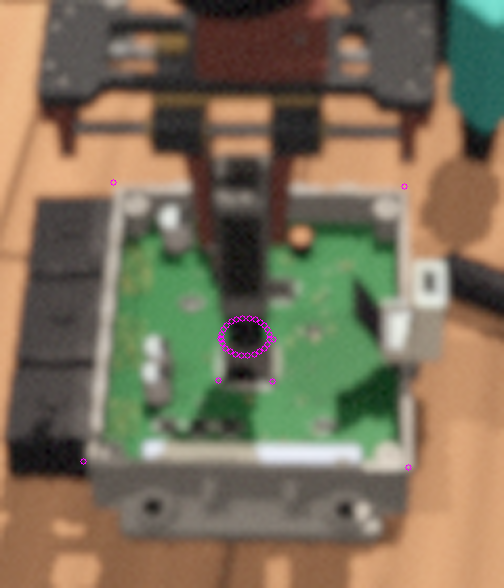

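Call:
send_rows(
  xyz=[
    [-1, 0, 4],
    [0, 0, 3],
    [0, 0, 1],
    [0, 0, 0],
    [0, 0, 0],
    [0, 0, 0],
    [0, 0, 0],
    [0, 0, 0],
  ],
  yaw=[0, 0, 0, 0, 0, 0, 0, 0],
  gripper=[1, 1, 1, 1, 1, 1, 1, 1],
)

```text
t: 18.95
position: [0.594, 0.0217, 0.113]
orientation: [3.141, -0.0, 1.692]
wrist_force: [1.2, -0.2, -0.2]
gripper_width: 0.0258
```

```bash
python3 look.py 16 wrist scene side; python3 - <<'E'
from h import *
zoom(load('scene16'),160,120,430,320,2.9,'z30.png')
zoom(load('side16'),255,150,415,330,3.3,'z31.png')
c=load('wrist16'); zoom(c,140,150,400,330,3,'z32.png')
W=cloud(load('wrist14'));z=W[...,2]
m=(z>.075)&(z<.1)&(abs(W[...,0]-.505)<.03)&(abs(W[...,1]-.015)<.03);q=W[m];print("clip box top",m.sum(),np.median(q,0),cv2.minAreaRect(q[:,:2].astype(np.float32)*1000))
E
```

```text
18.95 [0.594  0.0217 0.113 ] [ 3.1415e+00 -1.0000e-04  1.6918e+00] [-0.59   0.536  0.604  1.881 -0.398  0.846  0.339] [ 1.22 -0.22 -0.24] 0.0258
wrist [0.5867 0.0872 0.2747] fwd [ 0.029 -0.238 -0.971]
scene [ 1.636  -0.2982  1.0285] fwd [-0.731  0.2   -0.652]
side [0.4659 0.7262 0.9003] fwd [ 0.089 -0.658 -0.747]
clip box top 1338 [0.50447802 0.0143151  0.08541006] ((502.9410095214844, 13.120101928710938), (16.409669876098633, 29.959022521972656), 6.3873372077941895)
```

View pics/z30.png

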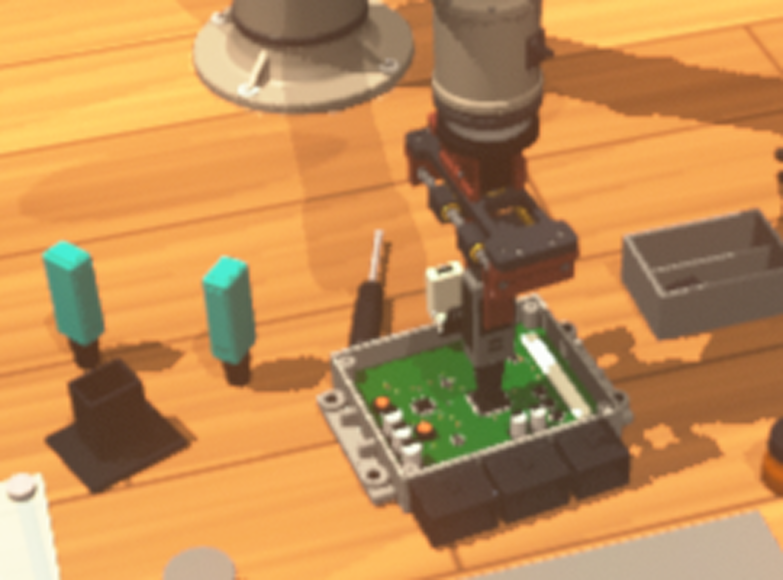

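View pics/z31.png

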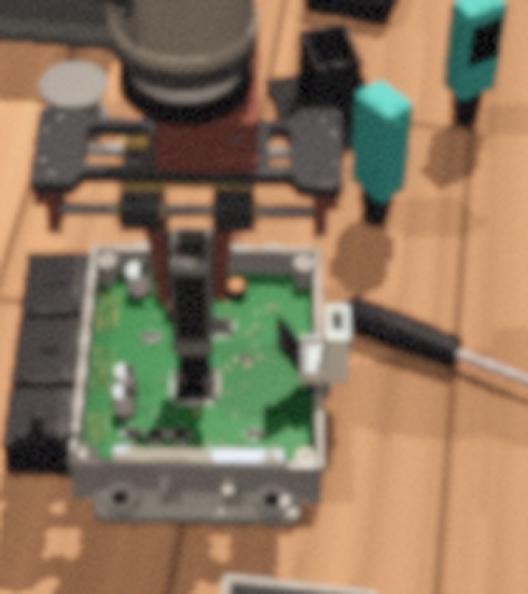

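View pics/z32.png

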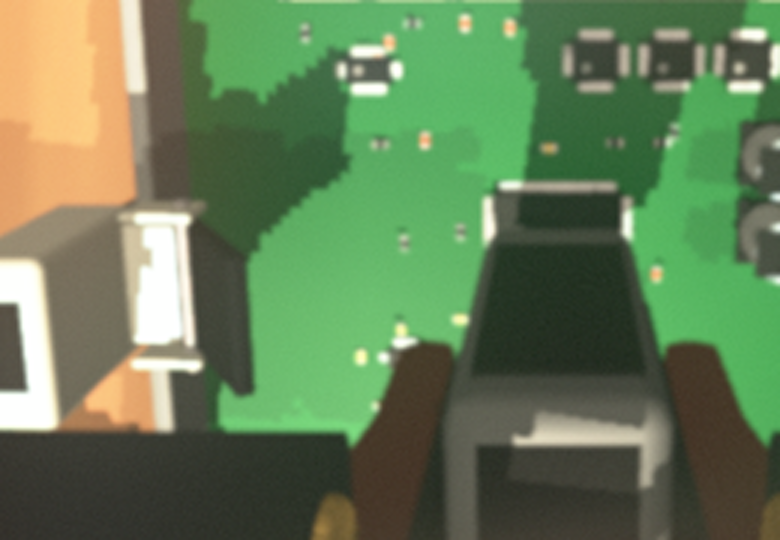

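```bash
python3 -c "
from workcell import ctrl
s=ctrl.sense();print(s['t'],s['position'],s['wrist_force'],s['gripper_width'],abs(s['joint_velocities']).max())
print(ctrl.close_job())"
```

```text
19.1 [0.59400031 0.02171751 0.11294278] [-0.7492809   0.07913456 -1.60656236] 0.026091626462064876 0.0013910770472952063
the job is handed in; nothing more can be done
None
```

I clipped the logger on the plain wall and handed the job in at 19.1 s of the 53 s allowed. The imager was still held over the processor. No verdict is reported, so these are my own last measurements.

- **Logger:** I pinched it fully open and pressed it onto the wall until the wrist felt about 33 N, then let it go. The last wrist view put it about 14 mm from the wall's middle and within about 1 mm across the wall. Its roof was at 39.4 mm against the 40 mm rim. It looked upright with the lever clamped; I did not measure the tilt or the lever angle.
- **Imager:** It is gripped across its 26 mm sides. From the gripper position and the known grip height, its lens is about 12.5 mm above the chip. By the wrist camera it is within about 1–2 mm of the chip's centre and square to it within about 1°. The arm was at rest, and I saw no sign of contact with the module.
- **Other items:** In the views I looked at, nothing else appeared to have moved. I did not measure each item's position.
- **Disagreement between cameras:** The scene and side cameras were about 2–4 mm off the wrist camera in absolute position. They agreed with it on where the lens sits relative to the chip, so I used the wrist camera.

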